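Snap the clamp band of a sample jar shut with pliers

ROBOT

A 6-joint arm with a two-finger parallel gripper is mounted at the origin on the work surface. World frame = base frame: x ahead of the robot, y to its left, z up, the work surface at z = 0. Lengths are in m, angles in rad, forces in N, time in s.
With the tool pointing down it reaches from about 0.325 to 0.85 m from the base axis. Payload 15.5 kg.
Tool frame: the origin (TCP) lies midway between the tips of the shut fingers; the grasp point (between the pads) lies 19 mm behind it; z points along the fingers, x is the direction in which the jaws open and shut, and the axes are right-handed (so a half turn about z gives the same grasp; the last joint's range is limited). The gripper opens to 91 mm and grips with 3 to 60 N. Pads are 32 mm wide; open, the fingers measure 118 mm over their backs; the gripper's body (76 mm by 178 mm) begins 60 mm behind the grasp point.
Start: joints at [1.23, 0.494, 1.345, -0, 1.302, -0.096], TCP at [0.152, 0.606, 0.214] pointing down, gripper open.
Joint ranges: [-2.91, 2.91], [-0.82, 2.16], [0.22, 2.67], [-1.22, 4.37], [0.12, 2.79], [-3.08, 3.08]. Speed limits (rad/s): [1.89, 1.89, 2.57, 3.01, 3.01, 3.01].

INTERFACE

Orientations are given as a unit quaternion [x, y, z, w].
In Python, from rig import get_obs, cams, manip gives the robot as it stands.
- The arm moves only by the tool send_rows, never from a script. Its argument "moves" is a list of rows, each an object of numbers: "ax", "ay", "az": the turn, a rotation vector about the tool's x, y, z in rad; "x", "y", "z": the shift along the tool's x, y, z in mm; "jaw": the finger opening in mm, from 0 to 91.2. A call has 1 to 5 rows; each row shifts and turns the pose as measured when the row begins, along the tool's axes as they then stand; what a row does not reach is not made up. A row lasts 1/10 s, in which the tool goes at most 50 mm and 8.59 degrees, less where a joint would pass 70% of its speed; a pose out of reach is approached as far as the arm can. A call is refused whole if a number of a shift passes 50 or a number of a turn 0.15, either way. A call with a gripper value outside its range is refused whole. The fingers move at their own pace and stop on an object; "force" is the grip in N (left out, the last holds). Time passes only in rows, so rows that do not move let the fingers close. It gives the time, the measured TCP pose, the force and the opening at its end, in the units of the state.
- get_obs(): the state, without advancing time (a new reading comes with each control period).
- cams.capture(name): name is "side" or "top" or "wrist"; returns the picture (420x560x3 uint8, red, green, blue); there is no depth.
- cams.calibration(name): a dict with "vertical_fov" (degrees; the focal length in pixels is half the picture's height over the tangent of half this angle, whatever the lens; pixels are square), "cx", "cy" (the principal point, pixels), "R" (3x3) and "t" (3): a world point X has camera coordinates R X + t; the wrist camera has in their place "mount" (4x4, takes a point from camera to tool coordinates, whose origin is the TCP and whose axes are the tool frame's). Camera axes: x right, y down, z forward; pixel columns grow to the right and rows downward; lengths in m; the calibration is good to about 2 mm. A picture is of the moment at which its call begins: read the wrist's pose just before it. calibration takes no time and is no camera call.
- manip.finish_job(): hands the job in, once; it reports no verdict.
Trained networks look in the newest picture that a camera, given by its name, has taken for a name from the list of things; names that differ only in an ending like _2 or _b are one class to them, and where a whole thing is asked for, a point or a joint stands for the part that bears it (a point fixed in the world has none). Each returns a list of dicts, best first, with "score" (0 to 1); they miss things now and then, are a little off and sometimes report something else, mostly with a low value. They report only what shows in the picture. A call takes as long as a camera call. They do not tell look-alikes from the thing itself.
- cams.find_in(query, camera): "bbox" ([centre column, centre row, width, height] in pixels, round what is visible of it).
- cams.cut_out(query, camera): "pixels" (420x560 bool, what is visible of it) and "bbox" ([centre column, centre row, width, height] in pixels, round what is visible of it).
The state is a dict: "time": time; "q": joint angles; "qd": joint speeds; "tau": joint torques, N m; "eef_pos": TCP position; "tool_rot": TCP orientation; "wrist_force": force on the tool from outside, world axes, zero at the start; "ft_torque": the same for the moment, N m; "finger_gap": finger opening in m.
Only numpy, scipy, OpenCV 4.12 (cv2) and the standard library are available. Lean on these libraries where they do the work, as an engineer would, in place of code of your own. Each camera call takes 0.05 s, during which the arm holds its last target.

TASK

One of the two red-lidded sample jars still has its clamp band open. Take the pliers from their wooden rest, squeeze the two ears of that band together with the jaws until the snap catch clicks and holds by itself, not touching the band with the gripper fingers, then lay the pliers flat back on their rest the way they lay before and let go. Leave the bottle, the beaker and the vial standing where they are.

Things in the scene. Friction and masses are not known exactly. Their poses are not given: they have to be found in the camera images.
- pliers: Loose hinged pliers, 158 mm long, 14 mm thick, about 0.14 kg, blue handles, steel jaws, lying flat. Origin under the pivot, on the underside; +x along the jaws, z up. Axes are fixed to the left-handle half (right jaw): squeezed evenly, the centre line stays put and this half turns half the joint value. Balance point 48 mm behind the pivot.
- pliers_grip (a point): Where to hold the pliers: midway between the open handles, 52 mm behind the pivot (x = -52 mm), 7 mm above the underside. Here the handles (9 x 14 mm bars) measure about 61 mm over their outsides when open (64 mm a pad's half width further back), 34 mm fully shut.
- pliers_jaws (a point): Point midway between the jaws, 48 mm ahead of the pivot, 100 mm ahead of pliers_grip, 7 mm above the underside; it should lie midway between the ears for the squeeze. Jaw tips are 10 mm further on. Jaw inner faces 40 mm apart here when open, 13 mm fully shut; jaws 12 mm high.
- pliers_arm (a joint): Opening of the pliers, rad: 0 fully open (a spring holds it there), 0.54 fully shut. At pliers_grip the spring needs about 10 N on each handle to begin to close and 14 N when shut; pressing the clamp shut takes about 21 N there, and it has snapped by the time the handles measure 38 mm. Carried with the handles squeezed to 55 mm they hang level and the jaws stand open enough for the ears.
- rest: Wooden rest, fixed, 140 mm long: base plate and two crossbars 34 mm high. Origin at its foot, under pliers_grip as the pliers first lie; +x along the pliers towards the jaws. Bars span x -52 to -40 mm (80 mm wide) and 35 to 55 mm (44 mm wide); fingers fit between. Pliers' origin lies at x 52, y 0, z 34 mm of it, axes parallel.
- jar: The jar whose clamp is OPEN: white, red lid, 118 mm high, 85 mm wide, fixed. Origin at the centre of its foot; its own -x direction points out through the gap between the two ears. Dark steel band 14 mm high round the lid, at 92 mm height, outer radius 46 mm, hinged at the back (+x).
- ear_left (a point): Centre of the left ear (+y side) of the open clamp: orange plate 26 mm (radial, 44 to 70 mm from the jar axis) x 5 mm thick x 18 mm high. Lies 60 mm out from the jar axis towards its -x, 10.5 mm to the side when open, 92 mm high.
- ear_right (a point): Centre of the right ear (-y side) of the open clamp, orange, mirror of ear_left. Ear centres are 21 mm apart when open (26 mm over the outsides), about 10 mm when latched. A sprung catch with a yellow tab sits between them near the band. Squeezing takes about 6 N on each ear until it snaps.
- clamp_left (a joint): Left half of the open clamp, rad: 0 open, about 0.052 latched, 0.062 at its stop. Sprung towards open.
- clamp_right (a joint): Right half of the open clamp, rad, as clamp_left. Both must move: the catch snaps when the two add up to about 0.10, and then they stay there on release.
- jar_closed: A like jar whose clamp is already latched (ears nearly together): fixed, nothing to do. 118 mm high, 85 mm wide; origin at the centre of its foot, ears to its own -x, reaching 70 mm out.
- bottle: Bystander: loose brown bottle, 60 mm wide, 180 mm high, upright; origin at the centre of its foot.
- beaker: Bystander: loose glass beaker, 62 mm wide, 85 mm high, upright; origin at the centre of its foot.
- vial: Bystander: loose clear vial, 26 mm wide, 55 mm high, standing just beyond the jaws; origin at the centre of its foot.
There are look-alikes about, which are no part of the job. Of the things that look like the rest, take the one that is nearest to the robot's base at the start.

How it is judged:
By the outcome, as a careful person would: the job done as asked, in the order asked, and still so for the second after the job is handed in, with the robot touching nothing.
It also fails if it takes over 59 s, if anything falls off the work surface, if the arm or the gripper's body presses on something with over 40 N, if the wrist force passes 120 N, or if a joint passes its speed limit or range.

## Working session

There is one attempt and no reset: what is moved stays moved. The work goes in short steps, Python scripts to look and compute and a tool call to move; the robot and the scene stay as the last step left them, time stands still between calls to the robot, and variables do not carry over. Pictures are saved under pics/ and viewed, and the job is handed in when it is done.

Besides the shell and the picture viewer there is one more tool, called after ">>>" as name(argument=value, ...) on one line, values as JSON. send_rows: Moves the arm, as the interface text tells. Its arguments: {"type":"object","properties":{"moves":{"type":"array","items":{"type":"object","properties":{"ax":{"type":"number"},"ay":{"type":"number"},"az":{"type":"number"},"x":{"type":"number"},"y":{"type":"number"},"z":{"type":"number"},"jaw":{"type":"number"}}}},"force":{"type":"number"}},"required":["moves"]}

```bash
ls; mkdir -p pics; python3 - <<'E'
from rig import get_obs,cams
import cv2,numpy as np
o=get_obs()
for k,v in o.items(): print(k,np.round(v,4))
for n in ("top","side","wrist"):
    im=cams.capture(n); cv2.imwrite(f"pics/{n}0.png",im[:,:,::-1])
    print(n,cams.calibration(n))
E
```

```text
pics
time 0.0
q [ 1.2295  0.4942  1.3461  0.      1.3024 -0.0955]
qd [ 0.0012  0.0015  0.0021  0.0013  0.0014 -0.0009]
tau [-2.40000e-03 -8.78848e+01 -3.81858e+01  7.07000e-02  5.33000e-02
 -2.00000e-04]
eef_pos [0.1519 0.6059 0.2133]
tool_rot [ 7.885e-01  6.151e-01 -5.000e-04  3.000e-04]
wrist_force [-0.6632  0.8299  0.5568]
ft_torque [-0.0117 -0.0187 -0.021 ]
finger_gap 0.0912
top {'vertical_fov': 44.31587570797728, 'cx': 281.00407890300795, 'cy': 206.5886340713224, 'R': array([[-2.53740709e-02, -9.99664598e-01, -5.18141897e-03],
       [-9.76191124e-01,  2.58945035e-02, -2.15361010e-01],
       [ 2.15422948e-01, -4.06530330e-04, -9.76520757e-01]]), 't': array([0.02631611, 0.57341055, 1.18233128])}
side {'vertical_fov': 49.40529020916394, 'cx': 283.2970755377625, 'cy': 212.58353954348922, 'R': array([[ 0.96304937, -0.26912764,  0.01030617],
       [-0.14760463, -0.55942451, -0.81563294],
       [ 0.2252749 ,  0.78397355, -0.57847791]]), 't': array([-0.54330822,  0.15386842,  0.89806702])}
wrist {'vertical_fov': 59.457717304791814, 'cx': 276.95670389800506, 'cy': 212.92362763868067, 'mount': array([[ 9.99999368e-01,  9.18130979e-04,  6.48908168e-04,
         4.49922752e-04],
       [-1.05404363e-03,  9.66422755e-01,  2.56955149e-01,
        -7.16975738e-02],
       [-3.91201137e-04, -2.56955670e-01,  9.66423112e-01,
        -1.69825008e-01],
       [ 0.00000000e+00,  0.00000000e+00,  0.00000000e+00,
         1.00000000e+00]])}
```

View pics/top0.png

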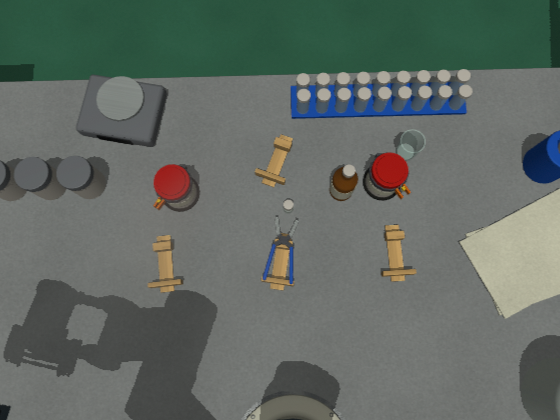

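View pics/side0.png

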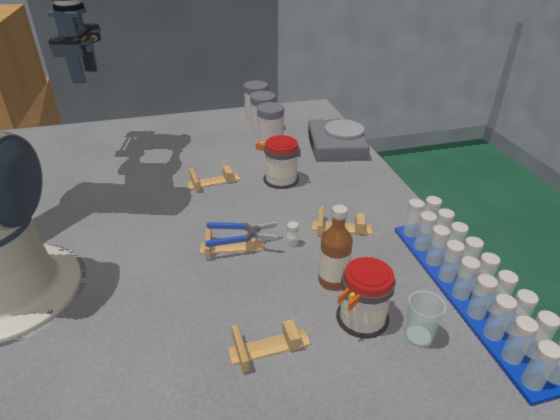

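View pics/wrist0.png

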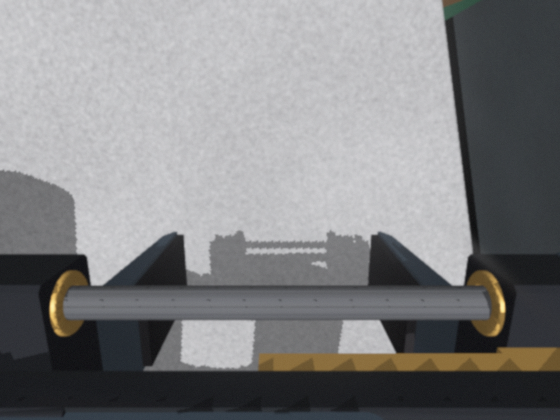

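Top view: the pliers lie at about (283,255) on the rest at (280,268). Other rests are at (165,265), (277,160) and (398,253). The jars are at (173,185) and (388,172). I'll enlarge the ears of both jars, and the pliers.

```bash
cat > h.py <<'E'
import numpy as np,cv2
from rig import get_obs,cams
from scipy.spatial.transform import Rotation as Ro
def K(n):
    c=cams.calibration(n); f=210/np.tan(np.radians(c['vertical_fov']/2)); return c,f
def proj(n,X,obs=None):
    c,f=K(n); X=np.atleast_2d(X)
    if n=='wrist':
        M=c['mount']; o=obs or get_obs(); R=Ro.from_quat(o['tool_rot']).as_matrix()
        Xt=(X-o['eef_pos'])@R; Xc=(Xt-M[:3,3])@M[:3,:3]
    else: Xc=X@c['R'].T+c['t']
    return np.c_[f*Xc[:,0]/Xc[:,2]+c['cx'],f*Xc[:,1]/Xc[:,2]+c['cy']]
def ray(n,uv,z,obs=None):
    c,f=K(n); d=np.array([(uv[0]-c['cx'])/f,(uv[1]-c['cy'])/f,1])
    if n=='wrist':
        M=c['mount']; o=obs or get_obs(); R=Ro.from_quat(o['tool_rot']).as_matrix()
        C=R@M[:3,3]+o['eef_pos']; D=R@M[:3,:3]@d
    else: C=-c['R'].T@c['t']; D=c['R'].T@d
    return C+D*(z-C[2])/D[2]
E
python3 - <<'E'
import cv2,numpy as np
t=cv2.imread('pics/top0.png'); s=cv2.imread('pics/side0.png')
def crop(im,u,v,w,h,k): return cv2.resize(im[v:v+h,u:u+w],None,fx=k,fy=k,interpolation=cv2.INTER_CUBIC)
a=np.hstack([crop(t,140,155,65,65,6),crop(t,355,145,65,65,6)])
cv2.imwrite('pics/c1.png',a)
a=np.hstack([crop(s,245,125,65,65,6),crop(s,325,255,65,65,6)])
cv2.imwrite('pics/c2.png',a)
cv2.imwrite('pics/c3.png',crop(t,245,190,75,110,5))
E
```

```text
(no output)
```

View pics/c1.png

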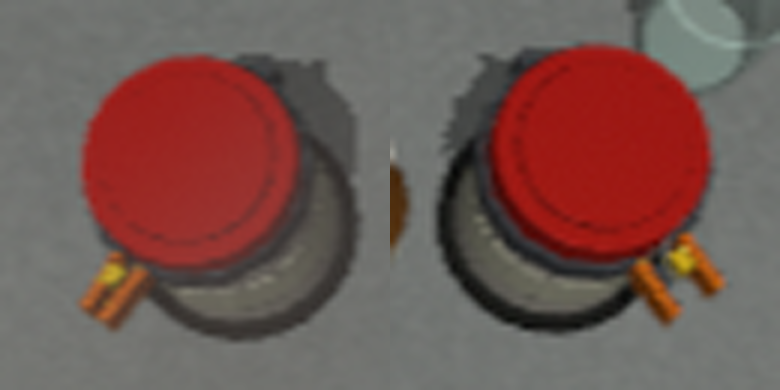

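View pics/c2.png

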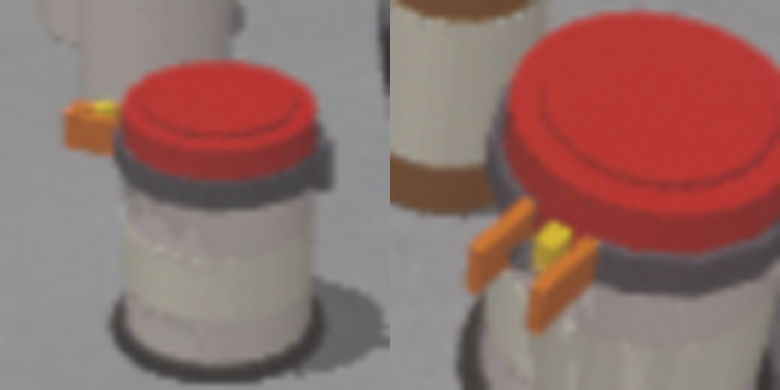

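View pics/c3.png

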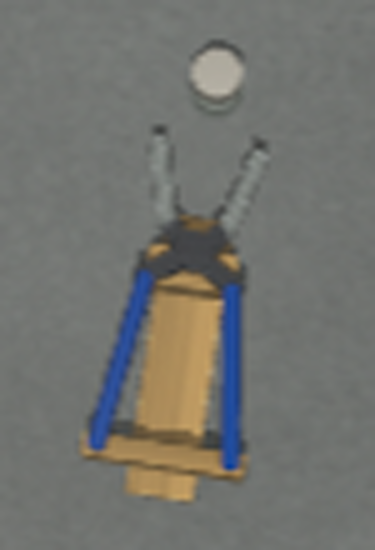

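The left jar at (173,185) has its ears together. The right jar at (388,172) has ears spread around a yellow tab at (399,194) and (407,189), so that one is the open clamp. The pliers are on the rest at (280,268), the nearest of the four to the base. Now I'll measure.

```bash
python3 - <<'E'
from h import *
t=lambda u,v,z:ray('top',(u,v),z)
lid=t(390,170.3,.118); e1=t(399.2,193.8,.101); e2=t(407.3,189.2,.101)
print('lid',lid,'ears',e1,e2,'sep',np.linalg.norm(e1-e2),'out',np.linalg.norm((e1+e2)[:2]/2-lid[:2]))
jl=t(277,216,.047);jr=t(297.4,219.4,.047);hl=t(264.4,279,.048);hr=t(291.2,283.6,.048)
print(jl,jr,hl,hr,np.linalg.norm(jl-jr),np.linalg.norm(hl-hr),np.linalg.norm((jl+jr-hl-hr)/2))
d=(jl+jr-hl-hr)[:2];print('yaw pliers',np.degrees(np.arctan2(d[1],d[0])))
for r in [(280,268),(165,265),(277,160),(398,253)]: print(r,t(*r,.034), np.linalg.norm(t(*r,.034)[:2]))
for cam in('top','side'):
  for q in ('pliers','rest','jar','ear_left','ear_right','bottle','beaker','vial'):
    print(cam,q,[(np.round(x['bbox']).astype(int).tolist(),round(x['score'],2)) for x in cams.find_in(q,cam)[:4]])
  m=cams.cut_out('pliers',cam)[0]['pixels']; np.save(f'm_{cam}.npy',m); print(m.sum())
E
```

```text
lid [ 0.6417509  -0.24545385  0.118     ] ears [ 0.58879498 -0.26672766  0.101     ] [ 0.5994105  -0.28658226  0.101     ] sep 0.022514313322407335 out 0.056954864989990465
[0.55412624 0.02177045 0.047     ] [ 0.54438734 -0.0276124   0.047     ] [0.40247115 0.05522516 0.048     ] [ 0.39003362 -0.0079438   0.048     ] 0.050334007671357 0.0643817517228837 0.1552960713769293
yaw pliers -9.848427243823041
(280, 268) [0.4289052 0.0176802 0.034    ] 0.42926944579011955
(165, 265) [0.44331197 0.29495192 0.034     ] 0.5324679723587542
(277, 160) [0.70070497 0.01846117 0.034     ] 0.7009481240372567
(398, 253) [ 0.45772071 -0.268676    0.034     ] 0.5307495103447505
top pliers [([280, 250, 36, 64], 0.79)]
top rest [([277, 268, 25, 47], 0.87), ([275, 163, 34, 52], 0.73), ([400, 253, 32, 56], 0.7), ([167, 264, 32, 59], 0.67)]
top jar [([387, 175, 46, 49], 0.61)]
top ear_left [([387, 176, 31, 39], 0.76)]
top ear_right [([406, 189, 7, 13], 0.39), ([176, 189, 46, 42], 0.35)]
top bottle [([344, 183, 32, 35], 0.57)]
top beaker [([285, 250, 22, 66], 0.48)]
top vial [([288, 207, 11, 15], 0.66)]
583
side pliers [([242, 234, 76, 26], 0.59)]
side rest [([269, 347, 85, 54], 0.95), ([341, 222, 58, 30], 0.88), ([231, 243, 67, 29], 0.6), ([213, 177, 50, 28], 0.59)]
side jar [([367, 298, 59, 82], 0.64), ([334, 249, 33, 85], 0.6)]
side ear_left [([344, 291, 12, 30], 0.45)]
side ear_right [([373, 297, 51, 25], 0.82)]
side bottle [([333, 248, 38, 86], 0.86), ([293, 233, 10, 26], 0.58)]
side beaker [([425, 318, 43, 64], 0.64)]
side vial [([293, 233, 11, 27], 0.82)]
867
```

```bash
cat >> h.py <<'E'
def go(tx,ty,tz,yawdeg):
    o=get_obs(); R=Ro.from_quat(o['tool_rot']).as_matrix(); p=o['eef_pos']
    d=R.T@(np.array([tx,ty,tz])-p)*1000
    y=np.radians(yawdeg); x=np.array([np.cos(y),np.sin(y),0]); z=np.array([0,0,-1.]); G=np.c_[x,np.cross(z,x),z]
    rv=Ro.from_matrix(R.T@G).as_rotvec()
    print('t',round(o['time'],2),'pos',np.round(p,4),'yaw',round(np.degrees(np.arctan2(R[1,0],R[0,0])),2),'gap',round(o['finger_gap']*1e3,1),'F',np.round(o['wrist_force'],1),'q6',round(o['q'][5],2))
    print(' shift mm',np.round(d,1),'turn',np.round(rv,4))
E
python3 -c "
from h import *
go(.36,.03,.24,80.2)"
```

```text
t 1.05 pos [0.1521 0.6062 0.2139] yaw 75.91 gap 91.2 F [-0.5 -0.   0.2] q6 -0.1
 shift mm [-508.3  341.9  -26.1] turn [-0.      0.0001 -0.0748]
```

>>> send_rows(moves=[{"x": -30,"y": 20,"z": -5},{"x": -40,"y": 27,"z": -5},{"x": -40,"y": 27,"z": -5},{"x": -40,"y": 27,"z": -5},{"x": -40,"y": 27,"z": -5}])

```text
schema error: expected keys ax, ay, az, x, y, z, jaw
```

>>> send_rows(moves=[{"x": -40,"y": 27},{"x": -40,"y": 27},{"x": -40,"y": 27},{"x": -40,"y": 27},{"x": -40,"y": 27}])

```text
schema error: expected keys ax, ay, az, x, y, z, jaw
```

```bash
python3 -c "
from h import *
go(.36,.03,.24,80.2)"
```

```text
t 1.05 pos [0.1521 0.6062 0.2139] yaw 75.91 gap 91.2 F [-0.5 -0.   0.2] q6 -0.1
 shift mm [-508.3  341.9  -26.1] turn [-0.      0.0001 -0.0748]
```

All seven keys are needed in each row.

>>> send_rows(moves=[{"x": -30,"y": 20,"z": -5,"ax": 0,"ay": 0,"az": 0,"jaw": 91},{"x": -40,"y": 27,"z": -5,"ax": 0,"ay": 0,"az": 0,"jaw": 91},{"x": -40,"y": 27,"z": -5,"ax": 0,"ay": 0,"az": 0,"jaw": 91},{"x": -40,"y": 27,"z": -5,"ax": 0,"ay": 0,"az": 0,"jaw": 91},{"x": -40,"y": 27,"z": -5,"ax": 0,"ay": 0,"az": 0,"jaw": 91}])

```text
time: 1.55
eef_pos: [0.2303, 0.3886, 0.2379]
tool_rot: [0.787, 0.617, 0.001, -0.001]
wrist_force: [2.1, -0.0, 0.9]
finger_gap: 0.0909
```

>>> send_rows(moves=[{"x": -40,"y": 27,"z": 0,"ax": 0,"ay": 0,"az": 0,"jaw": 91},{"x": -40,"y": 27,"z": 0,"ax": 0,"ay": 0,"az": 0,"jaw": 91},{"x": -40,"y": 27,"z": 0,"ax": 0,"ay": 0,"az": 0,"jaw": 91},{"x": -40,"y": 27,"z": 0,"ax": 0,"ay": 0,"az": 0,"jaw": 91},{"x": -40,"y": 27,"z": 0,"ax": 0,"ay": 0,"az": 0,"jaw": 91}])

```text
time: 2.05
eef_pos: [0.3141, 0.159, 0.2391]
tool_rot: [0.786, 0.619, 0.003, -0.0]
wrist_force: [2.3, 0.6, -1.0]
finger_gap: 0.091
```

```bash
python3 -c "
from h import *
go(.36,.03,.24,80.2)"
```

```text
t 2.05 pos [0.3141 0.159  0.2391] yaw 76.42 gap 91.0 F [ 2.3  0.6 -1. ] q6 -1.04
 shift mm [-114.6   74.9   -1.2] turn [ 0.0042 -0.0053 -0.066 ]
```

>>> send_rows(moves=[{"x": -40,"y": 27,"z": 0,"ax": 0,"ay": 0,"az": 0,"jaw": 91},{"x": -40,"y": 25,"z": 0,"ax": 0,"ay": 0,"az": 0,"jaw": 91},{"x": -30,"y": 20,"z": 0,"ax": 0,"ay": 0,"az": -0.03,"jaw": 91},{"x": -3,"y": 3,"z": 0,"ax": 0.004,"ay": -0.005,"az": -0.03,"jaw": 91},{"x": 0,"y": 0,"z": 0,"ax": 0,"ay": 0,"az": 0,"jaw": 91}])

```text
time: 2.55
eef_pos: [0.3618, 0.0277, 0.2402]
tool_rot: [0.769, 0.64, 0.002, 0.002]
wrist_force: [0.5, -0.3, -0.2]
finger_gap: 0.0907
```

```bash
python3 -c "
from h import *
go(.36,.03,.24,80.2)
o=get_obs(); im=cams.capture('wrist'); cv2.imwrite('pics/w1.png',im[:,:,::-1]); 
np.save('o_w1.npy',o,allow_pickle=True)
m=cams.cut_out('pliers','wrist')
print([(x['bbox'],x['score'],x['pixels'].sum()) for x in m])"
```

```text
t 2.55 pos [0.3618 0.0277 0.2402] yaw 79.55 gap 90.7 F [ 0.5 -0.3 -0.2] q6 -1.48
 shift mm [ 2.  -2.2  0.2] turn [ 0.0053 -0.0002 -0.0114]
[([281.3, 286.6, 66.2, 133.1], 0.9, np.int64(1764))]
```

View pics/w1.png

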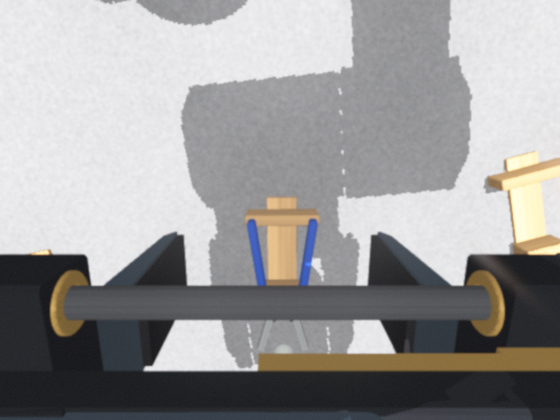

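>>> send_rows(moves=[{"x": 0,"y": 0,"z": -5,"ax": 0,"ay": 0,"az": 0.149,"jaw": 91},{"x": 0,"y": 0,"z": -5,"ax": 0,"ay": 0,"az": 0.149,"jaw": 91},{"x": 0,"y": 0,"z": -5,"ax": 0,"ay": 0,"az": 0.149,"jaw": 91},{"x": 0,"y": 0,"z": -5,"ax": 0,"ay": 0,"az": 0.149,"jaw": 91},{"x": 0,"y": 0,"z": 0,"ax": 0,"ay": 0,"az": 0.149,"jaw": 91}])

```text
time: 3.15
eef_pos: [0.3589, 0.0338, 0.2607]
tool_rot: [0.95, 0.313, 0.002, 0.0]
wrist_force: [-0.6, 0.2, -0.4]
finger_gap: 0.0909
```

>>> send_rows(moves=[{"x": 0,"y": 0,"z": 0,"ax": 0,"ay": 0,"az": 0.149,"jaw": 91},{"x": 0,"y": 0,"z": 0,"ax": 0,"ay": 0,"az": 0.149,"jaw": 91},{"x": 0,"y": 0,"z": 0,"ax": 0,"ay": 0,"az": 0.149,"jaw": 91},{"x": 0,"y": 0,"z": 0,"ax": 0,"ay": 0,"az": 0.149,"jaw": 91},{"x": 0,"y": 0,"z": 0,"ax": 0,"ay": 0,"az": 0.149,"jaw": 91}])

```text
time: 3.65
eef_pos: [0.3566, 0.0394, 0.2609]
tool_rot: [0.998, -0.057, 0.002, -0.001]
wrist_force: [0.4, -0.2, -1.1]
finger_gap: 0.091
```

>>> send_rows(moves=[{"x": 0,"y": 0,"z": 0,"ax": 0,"ay": 0,"az": 0.149,"jaw": 91},{"x": 0,"y": 0,"z": 0,"ax": 0,"ay": 0,"az": 0.149,"jaw": 91},{"x": 0,"y": 0,"z": 0,"ax": 0,"ay": 0,"az": 0.149,"jaw": 91},{"x": 0,"y": 0,"z": 0,"ax": 0,"ay": 0,"az": 0.149,"jaw": 91},{"x": 0,"y": 0,"z": 0,"ax": 0,"ay": 0,"az": 0.149,"jaw": 91}])

```text
time: 4.15
eef_pos: [0.3541, 0.045, 0.2609]
tool_rot: [0.908, -0.418, 0.001, -0.003]
wrist_force: [-0.1, 0.4, -0.0]
finger_gap: 0.0909
```

>>> send_rows(moves=[{"x": 0,"y": 0,"z": 0,"ax": 0,"ay": 0,"az": 0.149,"jaw": 91},{"x": 0,"y": 0,"z": 0,"ax": 0,"ay": 0,"az": 0.149,"jaw": 91},{"x": 0,"y": 0,"z": 0,"ax": 0,"ay": 0,"az": 0.149,"jaw": 91},{"x": 0,"y": 0,"z": 0,"ax": 0,"ay": 0,"az": 0.149,"jaw": 91},{"x": 0,"y": 0,"z": 0,"ax": 0,"ay": 0,"az": 0.149,"jaw": 91}])

```text
time: 4.65
eef_pos: [0.3515, 0.0505, 0.2609]
tool_rot: [-0.692, 0.722, 0.0, 0.003]
wrist_force: [0.2, -0.4, 1.1]
finger_gap: 0.0915
```

```bash
python3 -c "
from h import *
go(.35,.03,.27,-99.8)"
```

```text
t 4.65 pos [0.3515 0.0505 0.2609] yaw -92.44 gap 91.5 F [ 0.2 -0.4  1.1] q6 1.58
 shift mm [20.5  0.6 -9.3] turn [-0.0043  0.0051  0.1284]
```

>>> send_rows(moves=[{"x": 20,"y": 0,"z": -9,"ax": -0.004,"ay": 0.005,"az": 0.128,"jaw": 91},{"x": 0,"y": 0,"z": 0,"ax": 0,"ay": 0,"az": 0,"jaw": 91}])

```text
time: 4.85
eef_pos: [0.3496, 0.0324, 0.2699]
tool_rot: [-0.641, 0.767, 0.0, 0.0]
wrist_force: [0.2, 0.1, -0.9]
finger_gap: 0.0912
```

```bash
python3 -c "
from h import *
go(.35,.03,.27,-99.8)
o=get_obs(); im=cams.capture('wrist'); cv2.imwrite('pics/w2.png',im[:,:,::-1]); 
np.save('o_w2.npy',o,allow_pickle=True)
im=cams.capture('top'); cv2.imwrite('pics/top2.png',im[:,:,::-1])"
```

```text
t 4.85 pos [0.3496 0.0324 0.2699] yaw -100.2 gap 91.2 F [ 0.2  0.1 -0.9] q6 1.67
 shift mm [ 2.3 -0.8 -0.1] turn [ 0.0003  0.0004 -0.007 ]
```

View pics/w2.png

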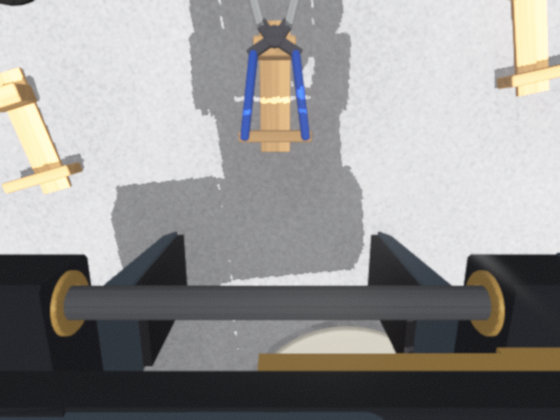

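Good view: the pivot is at about (274,35), with handle ends at about (245,137) and (306,137). Enlarging for accurate points.

```bash
python3 -c "
import cv2
a=cv2.imread('pics/w2.png')[0:160,225:325]
cv2.imwrite('pics/w2c.png',cv2.resize(a[:, :],None,fx=5,fy=5,interpolation=cv2.INTER_CUBIC)[:600] if 0 else cv2.resize(a,None,fx=3.75,fy=3.75,interpolation=cv2.INTER_CUBIC))"
```

```text
(no output)
```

View pics/w2c.png

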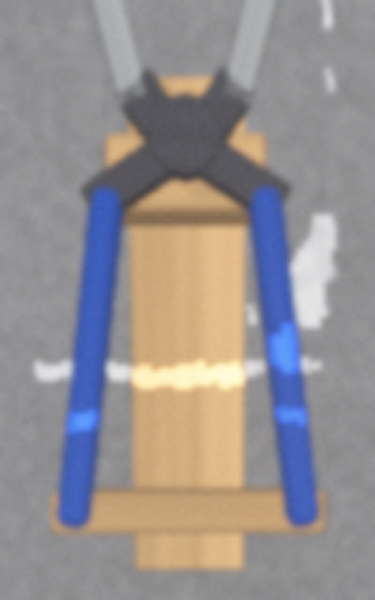

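```bash
python3 - <<'E'
from h import *
o=np.load('o_w2.npy',allow_pickle=True).item()
f=lambda u,v,z:ray('wrist',(225+u/3.75,v/3.75),z,o)
P=f(186,133,.048);A=f(74,512,.047);B=f(301,514,.047);h1=f(107,205,.048);h2=f(265,205,.048)
print(P,A,B,np.linalg.norm(A-B))
m=(A+B)/2; d=(P-m)[:2]; print('len',np.linalg.norm(d),'yaw',np.degrees(np.arctan2(d[1],d[0])))
d2=((h1+h2)/2-m)[:2];print('yaw2',np.degrees(np.arctan2(d2[1],d2[0])))
n=(A-B)[:2];print('yaw perp',np.degrees(np.arctan2(n[1],n[0]))-90)
b1=f(130,350,.01);b2=f(244,350,.01)
for name,(l,r) in {'base':((133,570),(242,570)),}.items(): print(name,(f(*l,.008)+f(*r,.008))/2)
bar=(f(52,511,.034),f(324,511,.034));print('bar',bar,(bar[0]+bar[1])/2,np.linalg.norm(bar[0]-bar[1]))
u=d/np.linalg.norm(d);print('grip',P[:2]-.052*u)
pl=np.array([.0,0]);print('tip/h check top', proj('top',np.r_[P[:2]+.058*u,.047]),proj('top',np.r_[P[:2],.048]))
E
```

```text
[0.4960535  0.00911853 0.048     ] [0.40622541 0.05712385 0.047     ] [ 0.39452749 -0.00518152  0.047     ] 0.0633940059314196
len 0.09714992992619824 yaw -9.989657722087276
yaw2 -9.93547100399964
yaw perp -10.633567122841
base [0.38125855 0.02965635 0.008     ]
bar (array([0.40712897, 0.06454716, 0.034     ]), array([ 0.39332029, -0.01267318,  0.034     ])) [0.40022463 0.02593699 0.034     ] 0.0784452680730444
grip [0.44484187 0.01813899]
tip/h check top [[286.33440307 216.14162339]] [[282.81595612 239.40815928]]
```

```bash
python3 -c "
from h import *
go(.4445,.0178,.022,-100.1)"
```

```text
t 4.95 pos [0.3492 0.0332 0.2691] yaw -99.86 gap 90.6 F [ 0.1  0.6 -0.4] q6 1.67
 shift mm [ -0.8 -96.9 247. ] turn [0.0013 0.0011 0.0041]
```

>>> send_rows(moves=[{"x": 0,"y": -40,"z": 10,"ax": 0,"ay": 0,"az": 0.004,"jaw": 91},{"x": 0,"y": -40,"z": 30,"ax": 0,"ay": 0,"az": 0,"jaw": 91},{"x": 0,"y": -15,"z": 40,"ax": 0,"ay": 0,"az": 0,"jaw": 91},{"x": 0,"y": 0,"z": 40,"ax": 0,"ay": 0,"az": 0,"jaw": 91},{"x": 0,"y": 0,"z": 25,"ax": 0,"ay": 0,"az": 0,"jaw": 91}])

```text
time: 5.45
eef_pos: [0.4488, 0.0217, 0.1216]
tool_rot: [-0.648, 0.762, -0.002, 0.004]
wrist_force: [-0.5, -0.3, -0.4]
finger_gap: 0.0915
```

```bash
python3 -c "
from h import *
go(.4445,.0178,.022,-100.1)
im=cams.capture('wrist'); cv2.imwrite('pics/w3.png',im[:,:,::-1]) 
print(proj('wrist',[[.4445,.0178,.048],[.4957,.0088,.048]]))"
```

```text
t 5.45 pos [0.4488 0.0217 0.1216] yaw -99.21 gap 91.5 F [-0.5 -0.3 -0.4] q6 1.64
 shift mm [ 4.8  4.5 99.6] turn [-0.0092  0.0035  0.0155]
[[284.35982061 229.11197312]
 [285.90957278 152.59039533]]
```

View pics/w3.png

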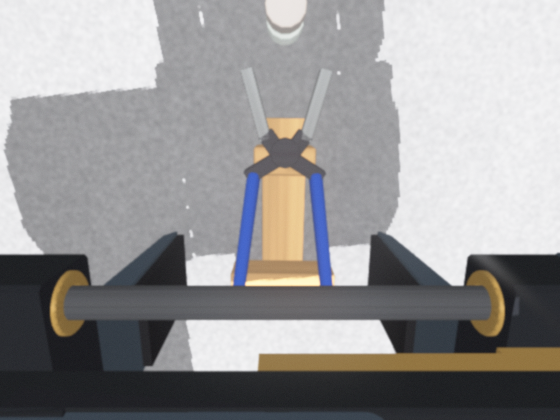

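Pivot predicted at (286,153) and seen at (286,152), so the fit is good. Aligning and descending.

>>> send_rows(moves=[{"x": 5,"y": 4,"z": 20,"ax": -0.009,"ay": 0.003,"az": 0.015,"jaw": 91},{"x": 0,"y": 0,"z": 25,"ax": 0,"ay": 0,"az": 0,"jaw": 91},{"x": 0,"y": 0,"z": 20,"ax": 0,"ay": 0,"az": 0,"jaw": 91},{"x": 0,"y": 0,"z": 0,"ax": 0,"ay": 0,"az": 0,"jaw": 91}])

```text
time: 5.9
eef_pos: [0.4418, 0.021, 0.0526]
tool_rot: [-0.646, 0.764, 0.002, -0.002]
wrist_force: [-0.7, -0.2, 0.2]
finger_gap: 0.0911
```

```bash
python3 -c "
from h import *
go(.4445,.0178,.022,-100.1)"
```

```text
t 5.9 pos [0.4418 0.021  0.0526] yaw -99.55 gap 91.1 F [-0.7 -0.2  0.2] q6 1.65
 shift mm [ 2.7 -3.4 30.6] turn [0.0056 0.0007 0.0096]
```

>>> send_rows(moves=[{"x": 2.5,"y": -3,"z": 12,"ax": 0.005,"ay": 0,"az": 0.008,"jaw": 91},{"x": 0,"y": 0,"z": 12,"ax": 0,"ay": 0,"az": 0,"jaw": 91},{"x": 0,"y": 0,"z": 5,"ax": 0,"ay": 0,"az": 0,"jaw": 91},{"x": 0,"y": 0,"z": 0,"ax": 0,"ay": 0,"az": 0,"jaw": 91}])

```text
time: 6.3
eef_pos: [0.4461, 0.0199, 0.0269]
tool_rot: [-0.645, 0.764, -0.001, 0.001]
wrist_force: [0.7, -0.4, 0.1]
finger_gap: 0.0911
```

```bash
python3 -c "
from h import *
go(.4445,.0178,.022,-100.1)"
```

```text
t 6.3 pos [0.4461 0.0199 0.0269] yaw -99.69 gap 91.1 F [ 0.7 -0.4  0.1] q6 1.65
 shift mm [2.4 1.2 4.9] turn [-0.0027  0.0013  0.0072]
```

>>> send_rows(force=20, moves=[{"x": 2,"y": 1,"z": 5,"ax": -0.002,"ay": 0.001,"az": 0.007,"jaw": 80},{"x": 0,"y": 0,"z": 0,"ax": 0,"ay": 0,"az": 0,"jaw": 68},{"x": 0,"y": 0,"z": 0,"ax": 0,"ay": 0,"az": 0,"jaw": 66},{"x": 0,"y": 0,"z": 0,"ax": 0,"ay": 0,"az": 0,"jaw": 66}])

```text
time: 6.7
eef_pos: [0.4457, 0.0183, 0.0238]
tool_rot: [-0.642, 0.766, -0.001, 0.001]
wrist_force: [0.2, 0.0, 0.3]
finger_gap: 0.0664
```

```bash
python3 -c "
from h import *
go(.4445,.0178,.022,-100.1)
im=cams.capture('wrist'); cv2.imwrite('pics/w4.png',im[:,:,::-1]);im=cams.capture('side'); cv2.imwrite('pics/s4.png',im[160:300,150:350,::-1].repeat(3,0).repeat(3,1)) "
```

```text
t 6.7 pos [0.4457 0.0183 0.0238] yaw -100.06 gap 66.4 F [0.2 0.  0.3] q6 1.65
 shift mm [0.7 1.1 1.8] turn [-0.0032  0.0005  0.0007]
```

View pics/w4.png

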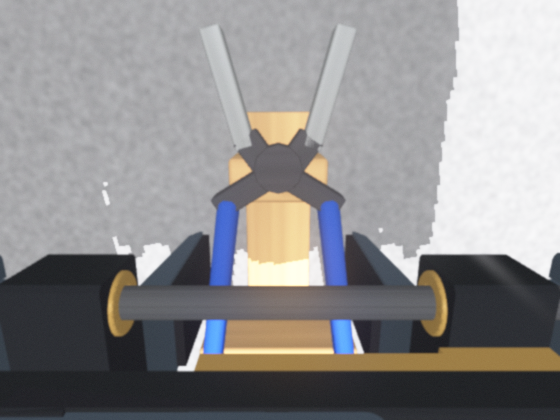

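View pics/s4.png

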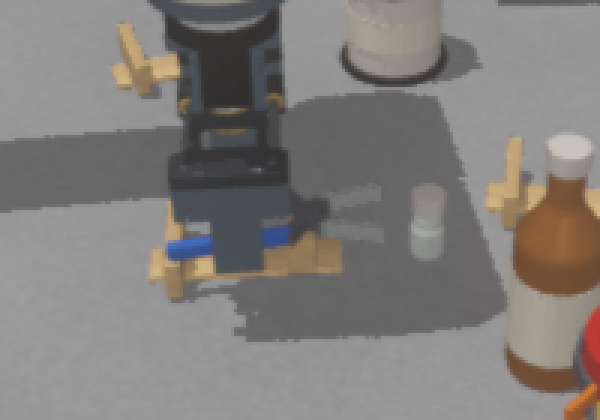

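Fingers straddle the handles and are centred. The pivot is at (278,167), with tips at (212,32) and (345,32). Squeezing to 55.

>>> send_rows(force=30, moves=[{"x": 0,"y": 0,"z": 1.5,"ax": 0,"ay": 0,"az": 0,"jaw": 62},{"x": 0,"y": 0,"z": 0,"ax": 0,"ay": 0,"az": 0,"jaw": 58},{"x": 0,"y": 0,"z": 0,"ax": 0,"ay": 0,"az": 0,"jaw": 55},{"x": 0,"y": 0,"z": 0,"ax": 0,"ay": 0,"az": 0,"jaw": 55},{"x": 0,"y": 0,"z": 0,"ax": 0,"ay": 0,"az": 0,"jaw": 55}])

```text
time: 7.3
eef_pos: [0.4458, 0.0184, 0.0229]
tool_rot: [-0.642, 0.766, -0.001, 0.002]
wrist_force: [-0.1, 0.3, 1.3]
finger_gap: 0.0551
```

```bash
python3 -c "
from h import *
go(.4445,.0178,.022,-100.1)
im=cams.capture('wrist'); cv2.imwrite('pics/w5.png',im[:,:,::-1])"
```

```text
t 7.3 pos [0.4458 0.0184 0.0229] yaw -100.07 gap 55.1 F [-0.1  0.3  1.3] q6 1.65
 shift mm [0.8 1.2 0.9] turn [-0.0039  0.0008  0.0005]
```

View pics/w5.png

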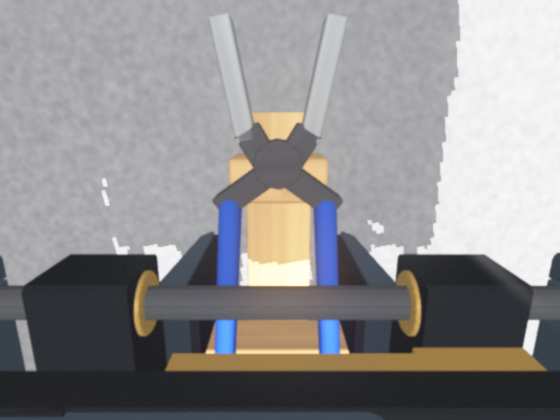

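```bash
python3 - <<'E'
from h import *
o=get_obs(); R=Ro.from_quat(o['tool_rot']).as_matrix()
for uv in ((278.5,163),):
    P=ray('wrist',uv,.048); print(P,(P-o['eef_pos'])@R*1000)
# earlier frame w4-ish
print(ray('wrist',(278.5,167),.048))
E
```

```text
[0.49938997 0.00873115 0.048     ] [  0.15699962 -54.5329653  -24.88754209]
[0.49783833 0.00900338 0.048     ]
```

>>> send_rows(moves=[{"x": 0,"y": 0,"z": -10,"ax": 0,"ay": 0,"az": 0,"jaw": 55},{"x": 0,"y": 0,"z": -20,"ax": 0,"ay": 0,"az": 0,"jaw": 55},{"x": 0,"y": 0,"z": -30,"ax": 0,"ay": 0,"az": 0,"jaw": 55},{"x": 0,"y": 0,"z": -20,"ax": 0,"ay": 0,"az": 0,"jaw": 55},{"x": 0,"y": 0,"z": 0,"ax": 0,"ay": 0,"az": 0,"jaw": 55}])

```text
time: 7.85
eef_pos: [0.4446, 0.0184, 0.1072]
tool_rot: [-0.642, 0.766, -0.0, 0.001]
wrist_force: [-0.2, -0.0, -1.2]
finger_gap: 0.0554
```

```bash
python3 -c "
from h import *
go(.4445,.0178,.22,-100.1)
im=cams.capture('wrist'); cv2.imwrite('pics/w6.png',im[:,:,::-1]);im=cams.capture('side'); cv2.imwrite('pics/s6.png',im[100:300,150:400,::-1].repeat(3,0).repeat(3,1)) "
```

```text
t 7.85 pos [0.4446 0.0184 0.1072] yaw -100.08 gap 55.4 F [-0.2 -0.  -1.2] q6 1.65
 shift mm [ 5.000e-01 -1.000e-01 -1.128e+02] turn [-0.0015  0.0005  0.0004]
```

View pics/w6.png

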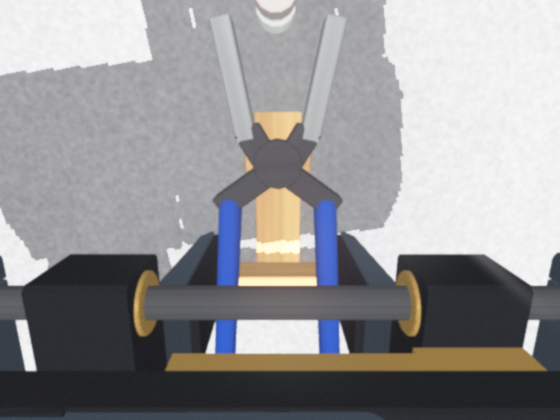

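View pics/s6.png

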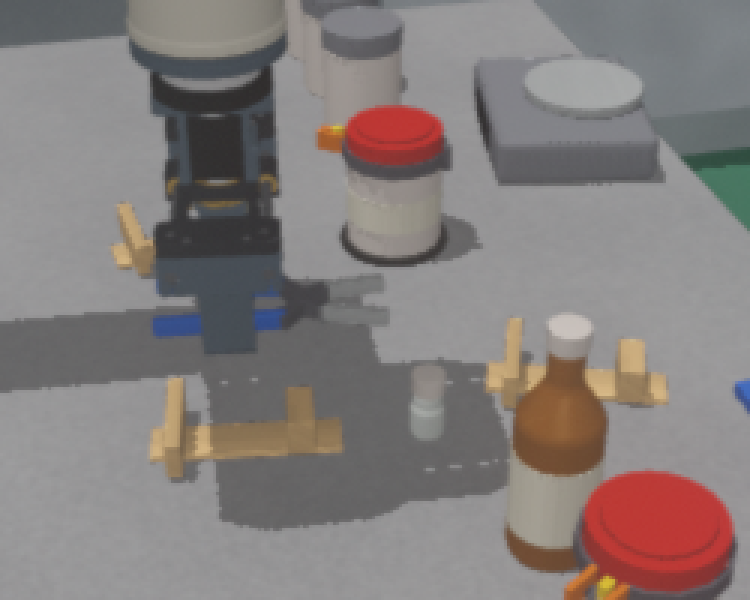

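>>> send_rows(moves=[{"x": 20,"y": 5,"z": -30,"ax": 0,"ay": 0,"az": 0,"jaw": 55},{"x": 35,"y": 5,"z": -35,"ax": 0,"ay": 0,"az": 0,"jaw": 55},{"x": 40,"y": 0,"z": -30,"ax": 0,"ay": 0,"az": 0,"jaw": 55},{"x": 40,"y": 0,"z": -5,"ax": 0,"ay": 0,"az": 0,"jaw": 55},{"x": 40,"y": 0,"z": 0,"ax": 0,"ay": 0,"az": 0,"jaw": 55}])

```text
time: 8.45
eef_pos: [0.4003, -0.1537, 0.2039]
tool_rot: [-0.645, 0.764, 0.004, -0.003]
wrist_force: [0.9, 0.5, -1.6]
finger_gap: 0.0552
```

>>> send_rows(moves=[{"x": 40,"y": 0,"z": 0,"ax": 0,"ay": 0,"az": 0,"jaw": 55},{"x": 40,"y": 0,"z": 0,"ax": 0,"ay": 0,"az": -0.07,"jaw": 55},{"x": 40,"y": 0,"z": 0,"ax": 0,"ay": 0,"az": -0.1,"jaw": 55},{"x": 30,"y": 0,"z": 0,"ax": 0,"ay": 0,"az": -0.1,"jaw": 55},{"x": 0,"y": 0,"z": 0,"ax": 0,"ay": 0,"az": -0.1,"jaw": 55}])

```text
time: 8.95
eef_pos: [0.3787, -0.312, 0.1983]
tool_rot: [0.777, -0.63, -0.008, 0.002]
wrist_force: [0.1, 1.2, -2.1]
finger_gap: 0.0549
```

```bash
python3 -c "
from h import *
go(.441,-.377,.19,-57)"
```

```text
t 8.95 pos [ 0.3787 -0.312   0.1983] yaw -78.07 gap 54.9 F [ 0.1  1.2 -2.1] q6 0.56
 shift mm [ 76.6 -47.7   7. ] turn [ 0.0112  0.0111 -0.3677]
```

>>> send_rows(moves=[{"x": 25,"y": -15,"z": 2,"ax": 0.005,"ay": 0.005,"az": -0.1,"jaw": 55},{"x": 27,"y": -12,"z": 2,"ax": 0.005,"ay": 0.005,"az": -0.1,"jaw": 55},{"x": 22,"y": -10,"z": 1,"ax": 0,"ay": 0,"az": -0.1,"jaw": 55},{"x": 12,"y": -5,"z": 0,"ax": 0,"ay": 0,"az": -0.06,"jaw": 55},{"x": 0,"y": 0,"z": 0,"ax": 0,"ay": 0,"az": 0,"jaw": 55}])

```text
time: 9.45
eef_pos: [0.4454, -0.3813, 0.1837]
tool_rot: [0.881, -0.474, -0.006, -0.001]
wrist_force: [-0.8, -0.5, -1.2]
finger_gap: 0.0553
```

```bash
python3 -c "
from h import *
go(.441,-.377,.19,-57)
o=get_obs();np.save('o_w7.npy',o,allow_pickle=True)
im=cams.capture('wrist'); cv2.imwrite('pics/w7.png',im[:,:,::-1])
im=cams.capture('top'); cv2.imwrite('pics/top7.png',im[:,:,::-1])"
```

```text
t 9.45 pos [ 0.4454 -0.3813  0.1837] yaw -56.57 gap 55.3 F [-0.8 -0.5 -1.2] q6 0.18
 shift mm [-6.1  1.3 -6.2] turn [0.0039 0.0124 0.0075]
```

View pics/w7.png

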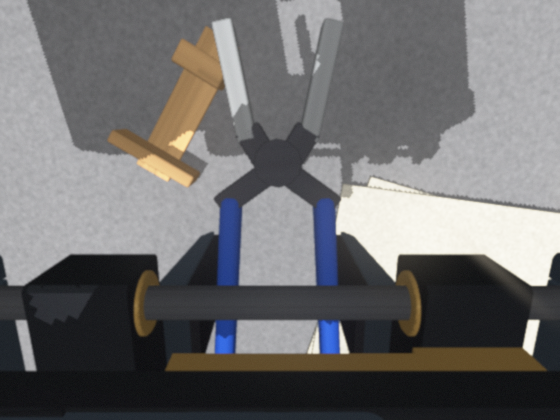

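View pics/top7.png

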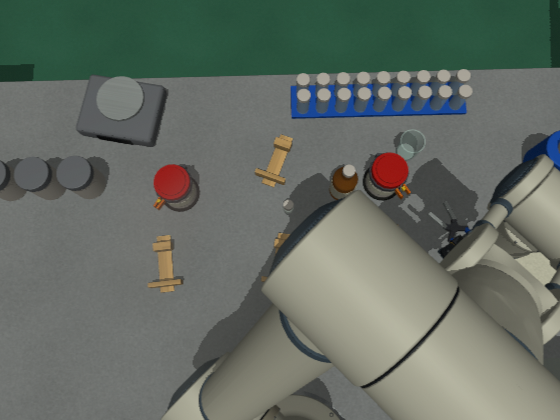

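The ears aren't in the wrist view yet. I'll move so the jaws hover above the ears, clear of the lid, and view between them.

>>> send_rows(moves=[{"x": -3,"y": -20,"z": -5,"ax": 0.004,"ay": 0.012,"az": 0,"jaw": 55},{"x": -3,"y": -30,"z": 0,"ax": 0,"ay": 0,"az": 0.007,"jaw": 55},{"x": 0,"y": -20,"z": 0,"ax": 0,"ay": 0,"az": 0,"jaw": 55},{"x": 0,"y": 0,"z": 0,"ax": 0,"ay": 0,"az": 0,"jaw": 55}])

```text
time: 9.95
eef_pos: [0.4974, -0.333, 0.1874]
tool_rot: [0.876, -0.482, -0.003, -0.001]
wrist_force: [-0.2, -0.2, -0.8]
finger_gap: 0.0552
```

```bash
python3 -c "
from h import *
go(.441+.08*.837,-.377+.08*.547,.19,-57)
o=get_obs();np.save('o_w8.npy',o,allow_pickle=True)
im=cams.capture('wrist'); cv2.imwrite('pics/w8.png',im[:,:,::-1])
im=cams.capture('side'); cv2.imwrite('pics/s8.png',im[:,:,::-1])"
```

```text
t 9.95 pos [ 0.4974 -0.333   0.1874] yaw -57.69 gap 55.2 F [-0.2 -0.2 -0.8] q6 0.32
 shift mm [ 5.9 -8.8 -2.7] turn [ 0.0014  0.0056 -0.0121]
```

View pics/w8.png

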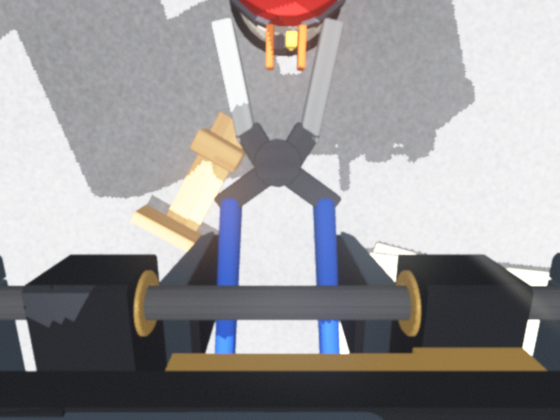

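View pics/s8.png

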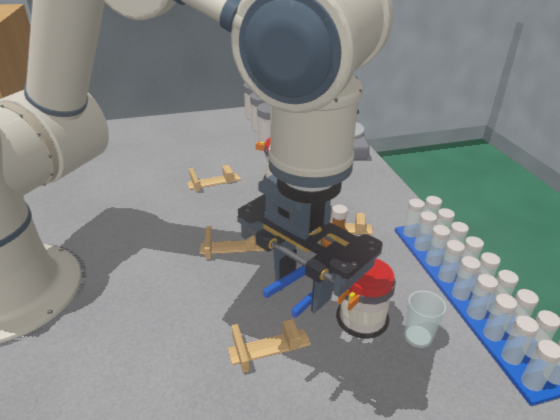

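Excellent: the ears show between the jaws, at about (270,47) and (302,47), with the tab at (291,40). Enlarging for accuracy.

```bash
python3 -c "
import cv2
a=cv2.imread('pics/w8.png')[0:90,220:350]
cv2.imwrite('pics/w8c.png',cv2.resize(a,None,fx=6,fy=6,interpolation=cv2.INTER_CUBIC))"
```

```text
(no output)
```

View pics/w8c.png

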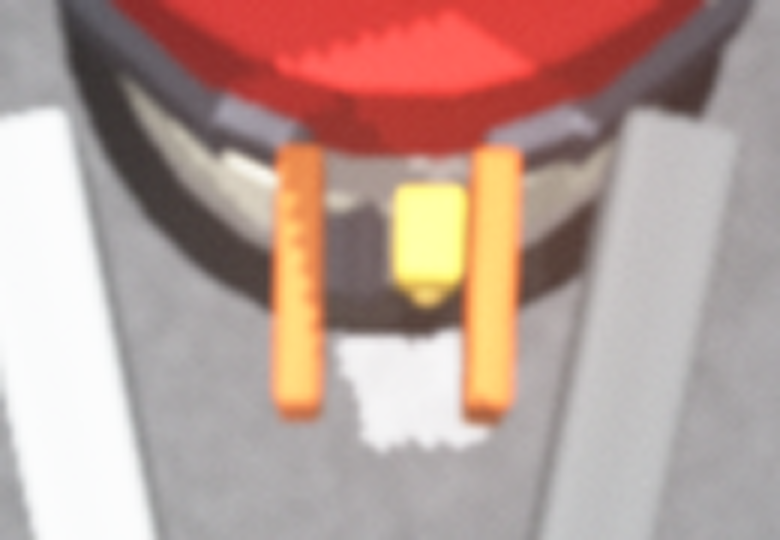

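```bash
python3 - <<'E'
from h import *
o=np.load('o_w8.npy',allow_pickle=True).item()
R=Ro.from_quat(o['tool_rot']).as_matrix()
f=lambda u,v,z:ray('wrist',(220+u/6,v/6),z,o)
L1=f(300,148,.101);L2=f(297,405,.101);R1=f(497,150,.101);R2=f(490,408,.101)
print('sep',np.linalg.norm(L1-R1),np.linalg.norm(L2-R2),'len',np.linalg.norm(L1-L2),np.linalg.norm(R1-R2))
a=(L1+R1-L2-R2)[:2]; print('yaw',np.degrees(np.arctan2(a[1],a[0])))
n=(L1+L2-R1-R2)[:2]; print('yaw perp',np.degrees(np.arctan2(n[1],n[0]))-90)
O=(L2+R2)/2; I=(L1+R1)/2
u=a/np.linalg.norm(a); E=O[:2]+.010*u; print('ends mid',O,'E from ends',E,'jar axis',O[:2]+.07*u,'E from inner', I[:2]-.016*u)
print('top est', proj('top',[np.r_[E,.101],np.r_[O[:2]+.07*u,.118]]),proj('side',[np.r_[E,.101],np.r_[O[:2]+.07*u,.118]]))
# jaw tips in tool frame at jaw height (top of jaws 6mm above mid)
hz=o['eef_pos'][2]+.018+.006
for uv in ((35,112),(680,120)): print('tip tool',(f(*uv,hz)-o['eef_pos'])@R*1000)
hz+=.001
print('pivot tool',(ray('wrist',(278,163),hz,o)-o['eef_pos'])@R*1000)
E
python3 - <<'E'
import cv2,numpy as np
a=cv2.imread('pics/side0.png')[255:335,320:400]
cv2.imwrite('pics/s0c.png',cv2.resize(a,None,fx=7,fy=7,interpolation=cv2.INTER_CUBIC))
E
```

```text
sep 0.02082382808700971 0.020975835311727573 len 0.025442333169033035 0.025541822250503866
yaw 31.524313777603762
yaw perp 31.632118985352406
ends mid [ 0.58704681 -0.28238724  0.101     ] E from ends [ 0.595571   -0.27715863] jar axis [ 0.6467161  -0.24578701] E from inner [ 0.59513794 -0.27742427]
top est [[403.42027114 190.88644405]
 [389.99185878 168.25687001]] [[347.19429425 296.23849272]
 [368.95213051 270.70614127]]
tip tool [ -18.4087127  -106.44170308  -24.05027991]
tip tool [  20.25675464 -105.99961787  -24.26767503]
pivot tool [  0.4491265  -54.73800969 -25.08198635]
```

View pics/s0c.png

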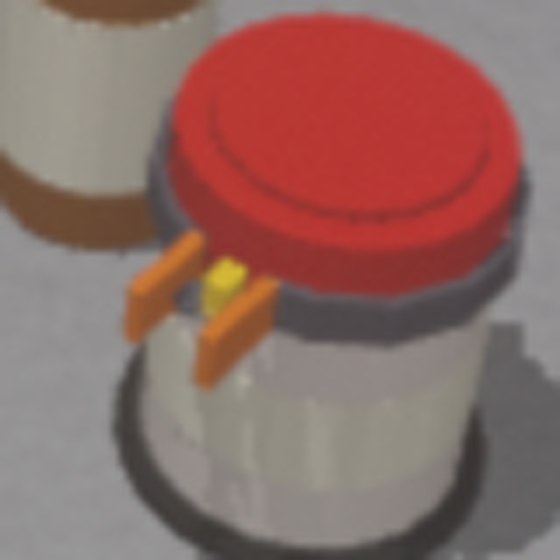

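Measurements agree with the description: separation 20.9 mm, ear length 25.5 mm, jar yaw 31.6°. Next I'll go back 45 mm, descend to ear height, then move forward.

```bash
python3 -c "
from h import *
go(.4676,-.355,.074,-58.4)"
```

```text
t 10.05 pos [ 0.4959 -0.3341  0.1873] yaw -57.7 gap 55.0 F [-0.2  0.8 -1.2] q6 0.31
 shift mm [  3.2  34.9 113.4] turn [0.0023 0.0059 0.0122]
```

>>> send_rows(moves=[{"x": 1,"y": 20,"z": 0,"ax": 0.002,"ay": 0.006,"az": 0.012,"jaw": 55},{"x": 2,"y": 15,"z": 10,"ax": 0,"ay": 0,"az": 0,"jaw": 55},{"x": 0,"y": 0,"z": 35,"ax": 0,"ay": 0,"az": 0,"jaw": 55},{"x": 0,"y": 0,"z": 35,"ax": 0,"ay": 0,"az": 0,"jaw": 55},{"x": 0,"y": 0,"z": 0,"ax": 0,"ay": 0,"az": 0,"jaw": 55}])

```text
time: 10.55
eef_pos: [0.4619, -0.3583, 0.1045]
tool_rot: [0.872, -0.49, 0.0, 0.001]
wrist_force: [-0.0, -0.1, -0.9]
finger_gap: 0.0547
```

```bash
python3 -c "
from h import *
go(.4676,-.355,.074,-58.4)"
```

```text
t 10.55 pos [ 0.4619 -0.3583  0.1045] yaw -58.71 gap 54.7 F [-0.  -0.1 -0.9] q6 0.26
 shift mm [ 0.1 -6.6 30.5] turn [ 0.0009 -0.001  -0.0054]
```

>>> send_rows(moves=[{"x": 0,"y": 0,"z": 18,"ax": 0.001,"ay": -0.001,"az": -0.005,"jaw": 55},{"x": 0,"y": 0,"z": 11,"ax": 0,"ay": 0,"az": 0,"jaw": 55},{"x": 0,"y": -3,"z": 0,"ax": 0,"ay": 0,"az": 0,"jaw": 55},{"x": 0,"y": 0,"z": 0,"ax": 0,"ay": 0,"az": 0,"jaw": 55}])

```text
time: 10.95
eef_pos: [0.4634, -0.3587, 0.0772]
tool_rot: [0.872, -0.489, 0.0, 0.0]
wrist_force: [0.3, -0.3, 0.2]
finger_gap: 0.0552
```

```bash
python3 -c "
from h import *
go(.5059,-.3314,.074,-58.4)
im=cams.capture('wrist'); cv2.imwrite('pics/w9.png',im[:,:,::-1])
im=cams.capture('side'); cv2.imwrite('pics/s9.png',im[200:360,240:440,::-1].repeat(3,0).repeat(3,1))
print(proj('wrist',[[.5953,-.2773,.101],[.587,-.2824,.101]]))"
```

```text
t 10.95 pos [ 0.4634 -0.3587  0.0772] yaw -58.59 gap 55.2 F [ 0.3 -0.3  0.2] q6 0.26
 shift mm [ -1.1 -50.5   3.2] turn [-0.0002 -0.0005 -0.0034]
[[ 274.90283442 -144.61622012]
 [ 274.98718227 -109.16207785]]
```

View pics/w9.png

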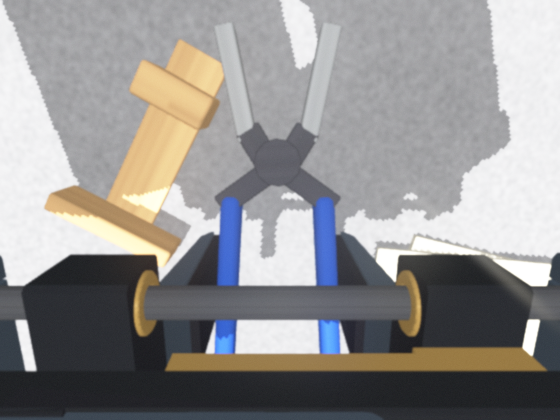

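View pics/s9.png

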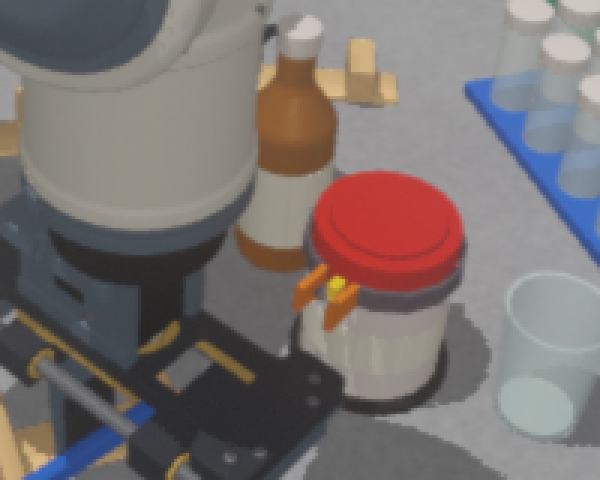

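>>> send_rows(moves=[{"x": -1,"y": -5,"z": 3,"ax": 0,"ay": 0,"az": -0.003,"jaw": 55},{"x": 0,"y": -10,"z": 0,"ax": 0,"ay": 0,"az": 0,"jaw": 55},{"x": 0,"y": 0,"z": 0,"ax": 0,"ay": 0,"az": 0,"jaw": 55}])

```text
time: 11.35
eef_pos: [0.4775, -0.3499, 0.0759]
tool_rot: [0.873, -0.488, 0.002, 0.0]
wrist_force: [0.7, -0.2, -1.4]
finger_gap: 0.0549
```

```bash
python3 -c "
from h import *
go(.5059,-.3314,.074,-58.4)"
```

```text
t 11.35 pos [ 0.4775 -0.3499  0.0759] yaw -58.4 gap 54.9 F [ 0.7 -0.2 -1.4] q6 0.29
 shift mm [ -0.9 -33.8   1.9] turn [-0.0011 -0.0037  0.    ]
```

>>> send_rows(moves=[{"x": -1,"y": -7,"z": 1.5,"ax": 0,"ay": -0.003,"az": 0,"jaw": 55},{"x": 0,"y": -8,"z": 0,"ax": 0,"ay": 0,"az": 0,"jaw": 55},{"x": 0,"y": 0,"z": 0,"ax": 0,"ay": 0,"az": 0,"jaw": 55}])

```text
time: 11.65
eef_pos: [0.4915, -0.3401, 0.0745]
tool_rot: [0.873, -0.487, 0.001, -0.0]
wrist_force: [-0.3, -0.2, -0.8]
finger_gap: 0.0551
```

```bash
python3 -c "
from h import *
go(.5059,-.3314,.074,-58.4)
im=cams.capture('wrist'); cv2.imwrite('pics/w10.png',im[:,:,::-1])
im=cams.capture('top'); cv2.imwrite('pics/t10.png',im[130:230,350:470,::-1].repeat(6,0).repeat(6,1))
"
```

```text
t 11.65 pos [ 0.4915 -0.3401  0.0745] yaw -58.35 gap 55.1 F [-0.3 -0.2 -0.8] q6 0.31
 shift mm [  0.2 -16.8   0.5] turn [-0.0013 -0.0009  0.0009]
```

View pics/w10.png

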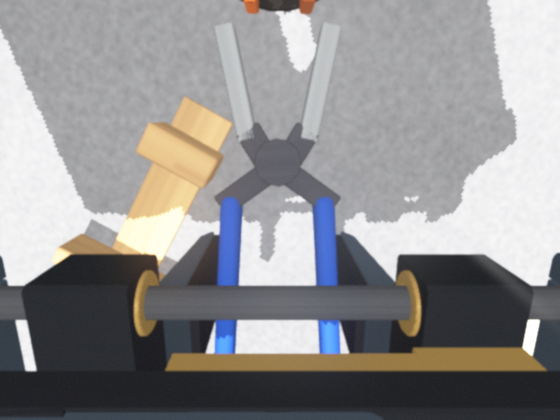

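View pics/t10.png

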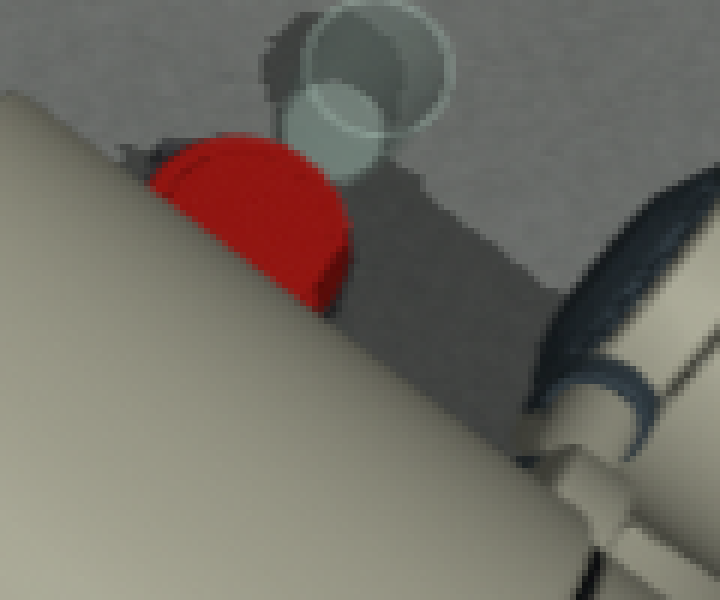

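Ear ends at about (252,5) and (307,5), mid 279. Jaw tips at (224,27) and (333,27), mid 278.5, so they are aligned. Going on in.

>>> send_rows(moves=[{"x": 0,"y": -6,"z": 0.5,"ax": 0,"ay": 0,"az": 0,"jaw": 55},{"x": 0,"y": -7,"z": 0,"ax": 0,"ay": 0,"az": 0,"jaw": 55},{"x": 0,"y": 0,"z": 0,"ax": 0,"ay": 0,"az": 0,"jaw": 55}])

```text
time: 12.05
eef_pos: [0.5023, -0.3333, 0.0738]
tool_rot: [0.873, -0.488, 0.0, -0.0]
wrist_force: [-0.7, -0.7, -1.4]
finger_gap: 0.0554
```

```bash
python3 -c "
from h import *
go(.5059,-.3314,.074,-58.4)
im=cams.capture('wrist'); cv2.imwrite('pics/w11.png',im[0:100,210:350,::-1].repeat(5,0).repeat(5,1))"
```

```text
t 12.05 pos [ 0.5023 -0.3333  0.0738] yaw -58.41 gap 55.4 F [-0.7 -0.7 -1.4] q6 0.33
 shift mm [ 0.3 -4.1 -0.2] turn [-0.0009 -0.0004 -0.0001]
```

View pics/w11.png

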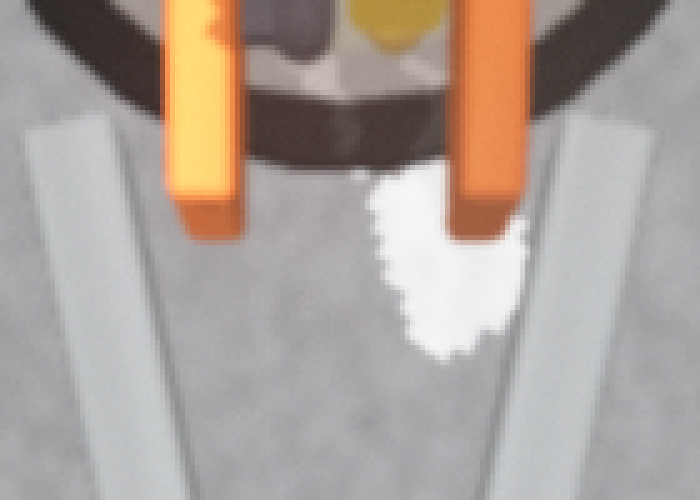

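>>> send_rows(force=40, moves=[{"x": 0.3,"y": -3.5,"z": 0,"ax": 0,"ay": 0,"az": 0,"jaw": 55},{"x": 0,"y": 0,"z": 0,"ax": 0,"ay": 0,"az": 0,"jaw": 50},{"x": 0,"y": 0,"z": 0,"ax": 0,"ay": 0,"az": 0,"jaw": 48},{"x": 0,"y": 0,"z": 0,"ax": 0,"ay": 0,"az": 0,"jaw": 48}])

```text
time: 12.5
eef_pos: [0.5052, -0.332, 0.0738]
tool_rot: [0.873, -0.488, 0.0, -0.0]
wrist_force: [0.7, -0.0, -1.9]
finger_gap: 0.0481
```

```bash
python3 -c "
from h import *
go(.5059,-.3314,.074,-58.4)
im=cams.capture('wrist'); cv2.imwrite('pics/w12.png',im[0:120,210:350,::-1].repeat(5,0).repeat(5,1))"
```

```text
t 12.5 pos [ 0.5052 -0.332   0.0738] yaw -58.41 gap 48.1 F [ 0.7 -0.  -1.9] q6 0.34
 shift mm [-0.1 -0.9 -0.2] turn [-0.0005 -0.0004 -0.0001]
```

View pics/w12.png

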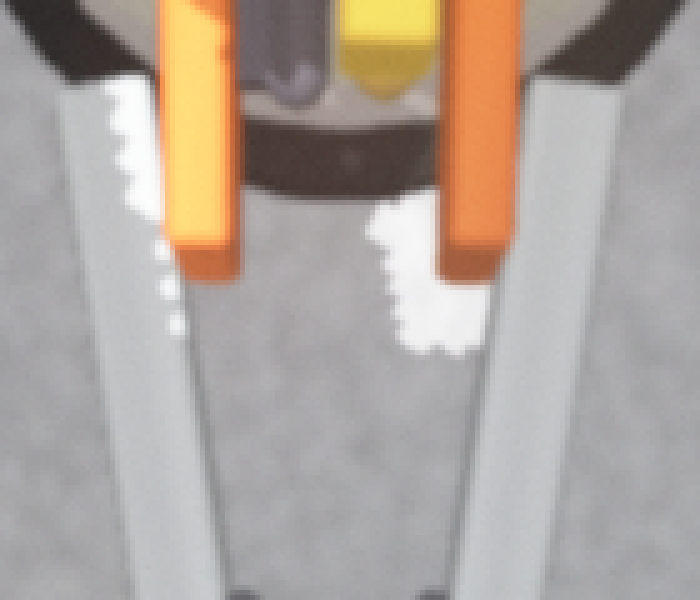

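Near contact, symmetric, with the tips about 11 mm past the ear ends. I'll go 3 mm deeper, then squeeze.

>>> send_rows(force=45, moves=[{"x": 0,"y": -3.5,"z": 0,"ax": 0,"ay": 0,"az": 0,"jaw": 48},{"x": 0,"y": 0,"z": 0,"ax": 0,"ay": 0,"az": 0,"jaw": 45},{"x": 0,"y": 0,"z": 0,"ax": 0,"ay": 0,"az": 0,"jaw": 42},{"x": 0,"y": 0,"z": 0,"ax": 0,"ay": 0,"az": 0,"jaw": 41},{"x": 0,"y": 0,"z": 0,"ax": 0,"ay": 0,"az": 0,"jaw": 41}])

```text
time: 13.05
eef_pos: [0.5065, -0.3304, 0.0735]
tool_rot: [0.873, -0.488, -0.001, 0.001]
wrist_force: [-0.0, -0.3, -1.6]
finger_gap: 0.0409
```

```bash
python3 -c "
from h import *
go(.5059,-.3314,.074,-58.4)
im=cams.capture('wrist'); cv2.imwrite('pics/w13.png',im[0:120,210:350,::-1].repeat(5,0).repeat(5,1))"
```

```text
t 13.05 pos [ 0.5065 -0.3304  0.0735] yaw -58.41 gap 40.9 F [-0.  -0.3 -1.6] q6 0.34
 shift mm [ 0.5  1.  -0.5] turn [ 0.0023  0.0013 -0.0001]
```

View pics/w13.png

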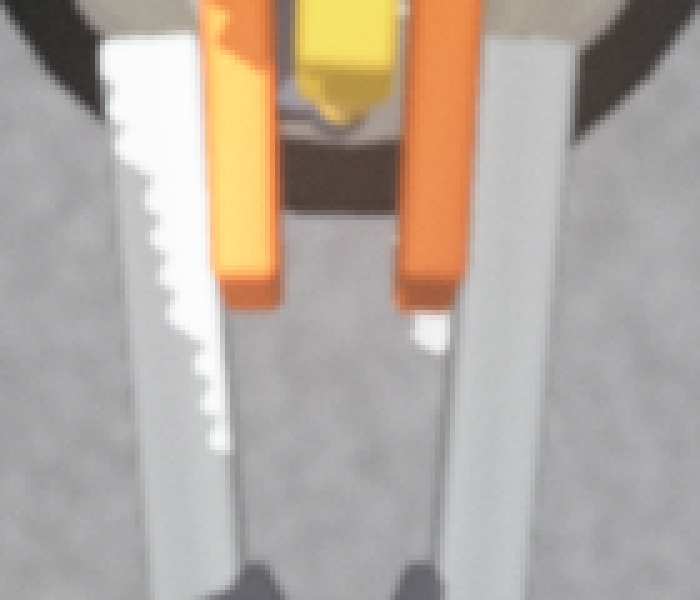

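Both ears are moving in evenly. Finishing the squeeze.

>>> send_rows(force=50, moves=[{"x": 0,"y": 0,"z": 0,"ax": 0,"ay": 0,"az": 0,"jaw": 39},{"x": 0,"y": 0,"z": 0,"ax": 0,"ay": 0,"az": 0,"jaw": 37.5},{"x": 0,"y": 0,"z": 0,"ax": 0,"ay": 0,"az": 0,"jaw": 36.5},{"x": 0,"y": 0,"z": 0,"ax": 0,"ay": 0,"az": 0,"jaw": 36.5},{"x": 0,"y": 0,"z": 0,"ax": 0,"ay": 0,"az": 0,"jaw": 36.5}])

```text
time: 13.6
eef_pos: [0.5069, -0.3304, 0.0736]
tool_rot: [0.873, -0.488, -0.001, 0.001]
wrist_force: [-0.1, -0.1, -1.7]
finger_gap: 0.0369
```

```bash
python3 -c "
from h import *
go(.5059,-.3314,.074,-58.4)
im=cams.capture('wrist'); cv2.imwrite('pics/w14.png',im[0:120,210:350,::-1].repeat(5,0).repeat(5,1))"
```

```text
t 13.6 pos [ 0.5069 -0.3304  0.0736] yaw -58.41 gap 36.9 F [-0.1 -0.1 -1.7] q6 0.34
 shift mm [ 0.3  1.3 -0.4] turn [ 0.0018  0.0008 -0.0001]
```

View pics/w14.png

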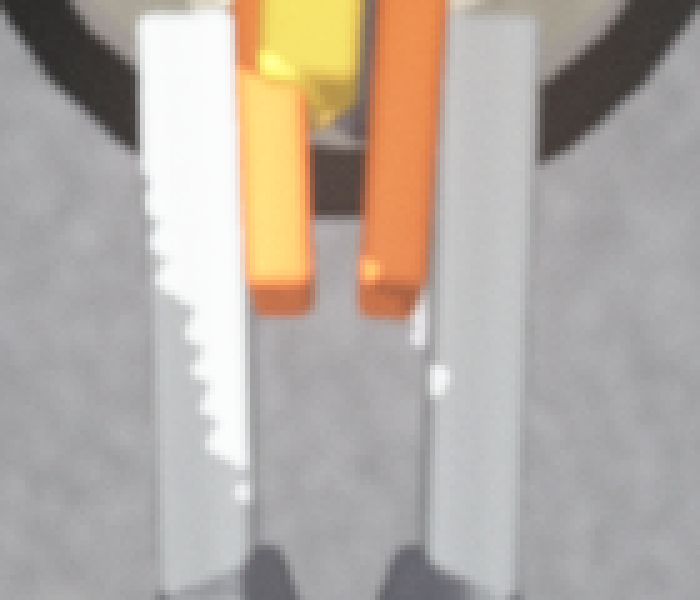

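The tab now sits over the left ear, which looks snapped. Releasing to 55 to check that it holds.

>>> send_rows(force=30, moves=[{"x": 0,"y": 0,"z": 0,"ax": 0,"ay": 0,"az": 0,"jaw": 43},{"x": 0,"y": 0,"z": 0,"ax": 0,"ay": 0,"az": 0,"jaw": 50},{"x": 0,"y": 0,"z": 0,"ax": 0,"ay": 0,"az": 0,"jaw": 55},{"x": 0,"y": 0,"z": 0,"ax": 0,"ay": 0,"az": 0,"jaw": 55}])

```text
time: 14.05
eef_pos: [0.507, -0.3302, 0.0736]
tool_rot: [0.873, -0.488, -0.001, 0.0]
wrist_force: [0.3, 0.5, -1.2]
finger_gap: 0.0548
```

```bash
python3 -c "
from h import *
go(.5059,-.3314,.074,-58.4)
im=cams.capture('wrist'); cv2.imwrite('pics/w15.png',im[:,:,::-1])"
```

```text
t 14.05 pos [ 0.507  -0.3302  0.0736] yaw -58.39 gap 54.8 F [ 0.3  0.5 -1.2] q6 0.34
 shift mm [ 0.5  1.6 -0.4] turn [0.0016 0.0009 0.0001]
```

View pics/w15.png

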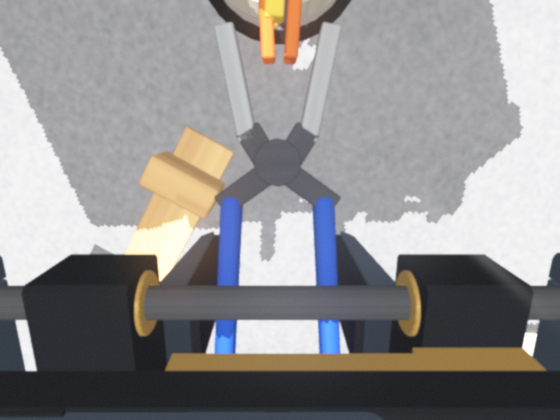

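The clamp holds: the ears stay together at (267,45) and (292,45). The pliers are unchanged in the grip, with the pivot at (278,162). Backing straight out, then up.

>>> send_rows(moves=[{"x": 0,"y": 12,"z": 0,"ax": 0,"ay": 0,"az": 0,"jaw": 55},{"x": 0,"y": 20,"z": 0,"ax": 0,"ay": 0,"az": 0,"jaw": 55},{"x": 0,"y": 25,"z": 0,"ax": 0,"ay": 0,"az": 0,"jaw": 55},{"x": 0,"y": 15,"z": -20,"ax": 0,"ay": 0,"az": 0,"jaw": 55},{"x": 0,"y": 0,"z": -40,"ax": 0,"ay": 0,"az": 0,"jaw": 55}])

```text
time: 14.6
eef_pos: [0.4391, -0.3681, 0.1304]
tool_rot: [0.873, -0.487, -0.005, -0.001]
wrist_force: [0.7, -0.1, -0.6]
finger_gap: 0.0552
```

>>> send_rows(moves=[{"x": -10,"y": 0,"z": -40,"ax": 0,"ay": 0,"az": 0.1,"jaw": 55},{"x": -30,"y": 8,"z": -25,"ax": 0,"ay": 0,"az": 0.1,"jaw": 55},{"x": -35,"y": 8,"z": 0,"ax": 0,"ay": 0,"az": 0.1,"jaw": 55},{"x": -40,"y": 0,"z": 0,"ax": 0,"ay": 0,"az": 0.1,"jaw": 55},{"x": -40,"y": 0,"z": 0,"ax": 0,"ay": 0,"az": 0.1,"jaw": 55}])

```text
time: 15.1
eef_pos: [0.3758, -0.232, 0.2031]
tool_rot: [0.717, -0.697, 0.0, 0.001]
wrist_force: [0.6, 0.1, -0.6]
finger_gap: 0.0554
```

```bash
python3 -c "
from h import *
go(.43,.02,.2,-100.1)
im=cams.capture('top'); cv2.imwrite('pics/t16.png',im[140:220,350:450,::-1].repeat(6,0).repeat(6,1));im=cams.capture('side'); cv2.imwrite('pics/s16.png',im[:,:,::-1])"
```

```text
t 15.1 pos [ 0.3758 -0.232   0.2031] yaw -88.32 gap 55.4 F [ 0.6  0.1 -0.6] q6 0.86
 shift mm [-250.3  -61.6    2.4] turn [ 0.0011 -0.0026  0.2056]
```

View pics/t16.png

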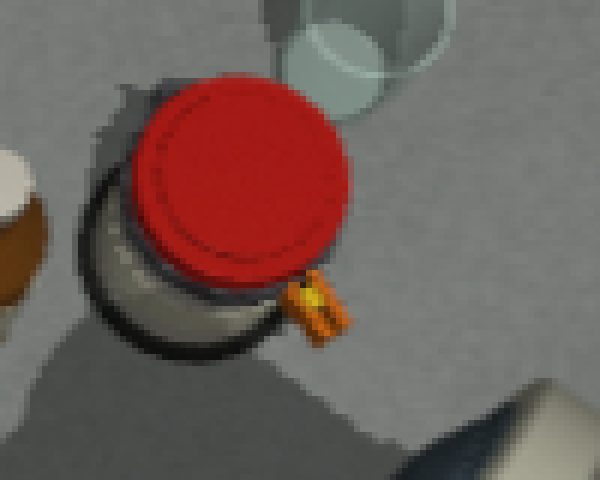

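View pics/s16.png

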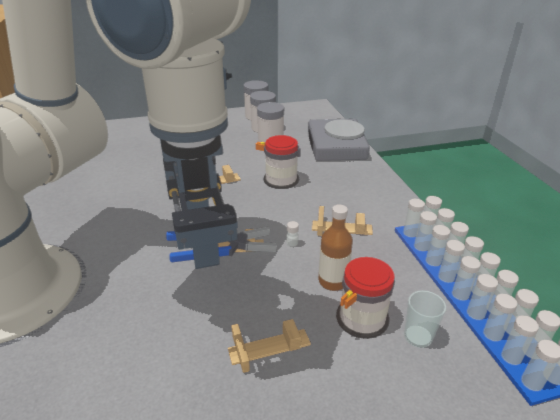

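The open clamp is now latched like the other one, and the bottle, beaker and vial are in place. Heading back to the rest.

>>> send_rows(moves=[{"x": -40,"y": 0,"z": 0,"ax": 0,"ay": 0,"az": 0.1,"jaw": 55},{"x": -40,"y": 0,"z": 0,"ax": 0,"ay": 0,"az": 0.1,"jaw": 55},{"x": -40,"y": -5,"z": 0,"ax": 0,"ay": 0,"az": 0,"jaw": 55},{"x": -40,"y": -10,"z": 0,"ax": 0,"ay": 0,"az": 0,"jaw": 55},{"x": -35,"y": -10,"z": 0,"ax": 0,"ay": 0,"az": 0,"jaw": 55}])

```text
time: 15.7
eef_pos: [0.4192, -0.0394, 0.2031]
tool_rot: [-0.641, 0.768, -0.001, -0.001]
wrist_force: [0.9, -0.6, -1.2]
finger_gap: 0.0554
```

```bash
python3 -c "
from h import *
go(.4455,.0184,.1,-100.07)"
```

```text
t 15.7 pos [ 0.4192 -0.0394  0.2031] yaw -100.27 gap 55.4 F [ 0.9 -0.6 -1.2] q6 1.52
 shift mm [-61.9 -15.6 102.9] turn [ 0.0002 -0.0034 -0.0035]
```

>>> send_rows(moves=[{"x": -30,"y": -8,"z": 20,"ax": 0,"ay": 0,"az": -0.003,"jaw": 55},{"x": -22,"y": -5,"z": 30,"ax": 0,"ay": 0,"az": 0,"jaw": 55},{"x": -5,"y": 0,"z": 25,"ax": 0,"ay": 0,"az": 0,"jaw": 55},{"x": 0,"y": 0,"z": 10,"ax": 0,"ay": 0,"az": 0,"jaw": 55},{"x": 0,"y": 0,"z": 0,"ax": 0,"ay": 0,"az": 0,"jaw": 55}])

```text
time: 16.2
eef_pos: [0.4457, 0.0176, 0.1159]
tool_rot: [-0.645, 0.764, -0.003, 0.0]
wrist_force: [0.1, 0.4, -1.9]
finger_gap: 0.0551
```

```bash
python3 -c "
from h import *
go(.4455,.0184,.0235,-100.07)
im=cams.capture('wrist'); cv2.imwrite('pics/w17.png',im[:,:,::-1])"
```

```text
t 16.2 pos [0.4457 0.0176 0.1159] yaw -99.64 gap 55.1 F [ 0.1  0.4 -1.9] q6 1.65
 shift mm [-1.1  0.8 92.4] turn [-0.0054 -0.0034  0.0075]
```

View pics/w17.png

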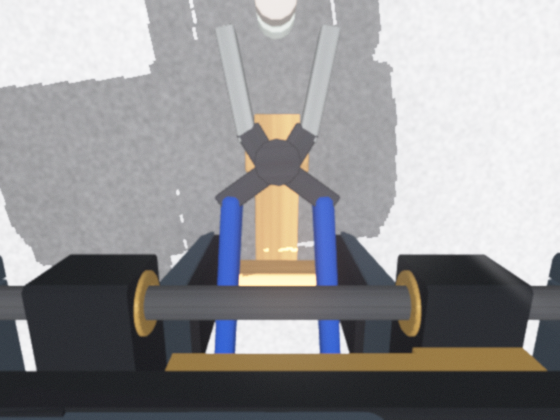

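The pliers have pitched nose-down in the pads: tip spacing is 106 px now against 114 px at first, about 4°. The bars will level them as I lower, since only a few N are needed. Descending slowly while watching the wrist force.

>>> send_rows(moves=[{"x": -1,"y": 0.5,"z": 20,"ax": -0.005,"ay": -0.003,"az": 0.007,"jaw": 55},{"x": 0,"y": 0,"z": 25,"ax": 0,"ay": 0,"az": 0,"jaw": 55},{"x": 0,"y": 0,"z": 15,"ax": 0,"ay": 0,"az": 0,"jaw": 55},{"x": 0,"y": 0,"z": 8,"ax": 0,"ay": 0,"az": 0,"jaw": 55},{"x": 0,"y": 0,"z": 0,"ax": 0,"ay": 0,"az": 0,"jaw": 55}])

```text
time: 16.75
eef_pos: [0.4493, 0.0152, 0.0506]
tool_rot: [-0.642, 0.767, -0.003, 0.003]
wrist_force: [-0.3, 0.5, -1.1]
finger_gap: 0.0552
```

```bash
python3 -c "
from h import *
go(.4455,.0184,.0235,-100.07)
im=cams.capture('side'); cv2.imwrite('pics/s18.png',im[180:280,180:330,::-1].repeat(5,0).repeat(5,1))"
```

```text
t 16.75 pos [0.4493 0.0152 0.0506] yaw -100.17 gap 55.2 F [-0.3  0.5 -1.1] q6 1.65
 shift mm [-2.4  4.5 27. ] turn [-0.009   0.     -0.0017]
```

View pics/s18.png

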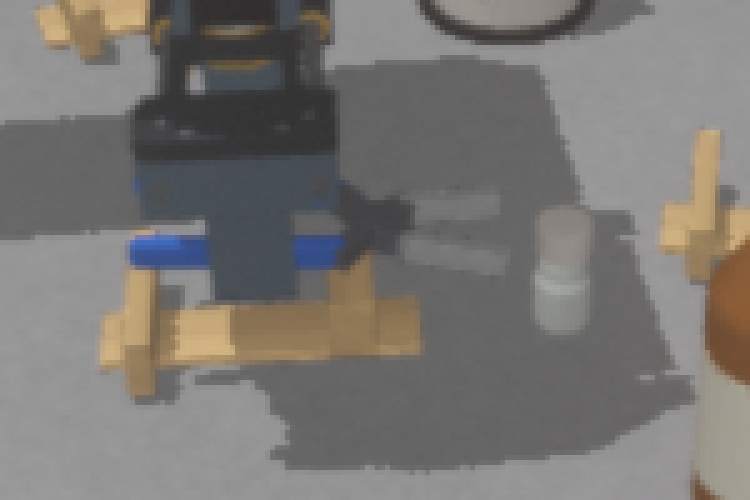

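>>> send_rows(moves=[{"x": -2,"y": 4,"z": 5,"ax": -0.009,"ay": 0,"az": -0.001,"jaw": 55},{"x": 0,"y": 0,"z": 5,"ax": 0,"ay": 0,"az": 0,"jaw": 55},{"x": 0,"y": 0,"z": 0,"ax": 0,"ay": 0,"az": 0,"jaw": 55}])

```text
time: 17.1
eef_pos: [0.4471, 0.0178, 0.0423]
tool_rot: [-0.642, 0.767, -0.001, 0.001]
wrist_force: [-0.8, -0.4, -2.0]
finger_gap: 0.0552
```

```bash
python3 -c "
from h import *
go(.4455,.0184,.0235,-100.07)"
```

```text
t 17.1 pos [0.4471 0.0178 0.0423] yaw -100.12 gap 55.2 F [-0.8 -0.4 -2. ] q6 1.65
 shift mm [-0.3  1.7 18.8] turn [-0.0034  0.0004 -0.0008]
```

>>> send_rows(moves=[{"x": -0.3,"y": 1.5,"z": 5,"ax": -0.003,"ay": 0,"az": 0,"jaw": 55},{"x": 0,"y": 0,"z": 4,"ax": 0,"ay": 0,"az": 0,"jaw": 55},{"x": 0,"y": 0,"z": 3,"ax": 0,"ay": 0,"az": 0,"jaw": 55},{"x": 0,"y": 0,"z": 0,"ax": 0,"ay": 0,"az": 0,"jaw": 55}])

```text
time: 17.5
eef_pos: [0.4459, 0.0185, 0.0296]
tool_rot: [-0.642, 0.767, -0.0, 0.0]
wrist_force: [0.3, -0.3, -0.2]
finger_gap: 0.0549
```

```bash
python3 -c "
from h import *
go(.4455,.0184,.0235,-100.07)"
```

```text
t 17.5 pos [0.4459 0.0185 0.0296] yaw -100.1 gap 54.9 F [ 0.3 -0.3 -0.2] q6 1.65
 shift mm [0.1 0.4 6.1] turn [-0.001   0.0004 -0.0004]
```

>>> send_rows(moves=[{"x": 0,"y": 0,"z": 2.5,"ax": 0,"ay": 0,"az": 0,"jaw": 55},{"x": 0,"y": 0,"z": 2,"ax": 0,"ay": 0,"az": 0,"jaw": 55},{"x": 0,"y": 0,"z": 1.5,"ax": 0,"ay": 0,"az": 0,"jaw": 55},{"x": 0,"y": 0,"z": 0,"ax": 0,"ay": 0,"az": 0,"jaw": 55}])

```text
time: 17.9
eef_pos: [0.4458, 0.0185, 0.0231]
tool_rot: [-0.642, 0.767, -0.0, 0.0]
wrist_force: [0.2, -0.7, 1.0]
finger_gap: 0.0553
```

```bash
python3 -c "
from h import *
go(.4455,.0184,.0235,-100.07)
im=cams.capture('wrist'); cv2.imwrite('pics/w19.png',im[:,:,::-1])
im=cams.capture('side'); cv2.imwrite('pics/s19.png',im[180:280,180:330,::-1].repeat(5,0).repeat(5,1))"
```

```text
t 17.9 pos [0.4458 0.0185 0.0231] yaw -100.09 gap 55.3 F [ 0.2 -0.7  1. ] q6 1.65
 shift mm [ 0.1  0.2 -0.4] turn [-0.0007  0.0004 -0.0004]
```

View pics/w19.png

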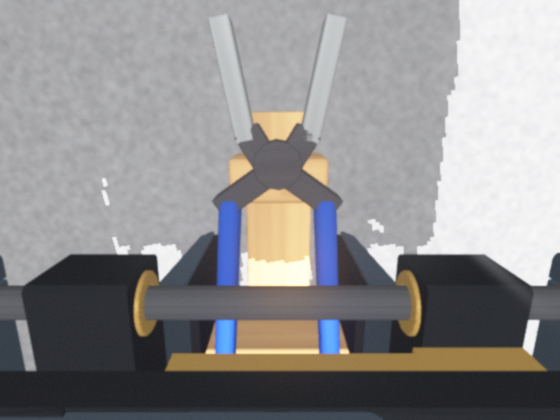

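View pics/s19.png

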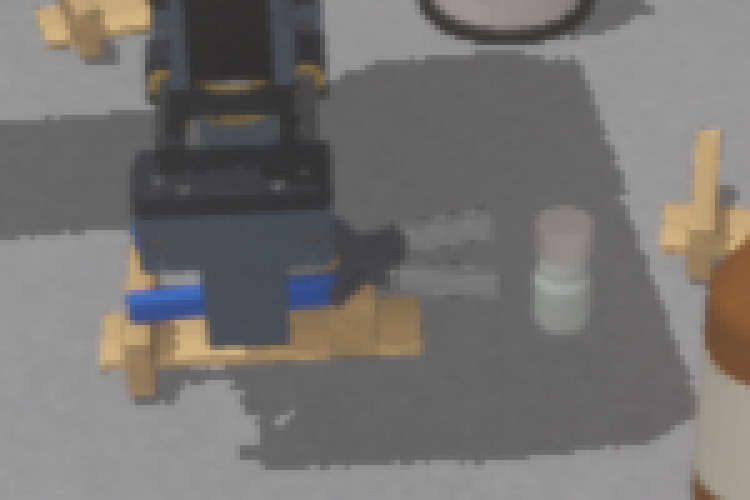

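The view matches the grasp-time picture: tips at row 17, pivot at (278,164), level again. Releasing slowly.

>>> send_rows(moves=[{"x": 0,"y": 0,"z": 0,"ax": 0,"ay": 0,"az": 0,"jaw": 58},{"x": 0,"y": 0,"z": 0,"ax": 0,"ay": 0,"az": 0,"jaw": 62},{"x": 0,"y": 0,"z": 0,"ax": 0,"ay": 0,"az": 0,"jaw": 68},{"x": 0,"y": 0,"z": 0,"ax": 0,"ay": 0,"az": 0,"jaw": 80},{"x": 0,"y": 0,"z": 0,"ax": 0,"ay": 0,"az": 0,"jaw": 90}])

```text
time: 18.5
eef_pos: [0.4463, 0.0184, 0.0235]
tool_rot: [-0.642, 0.767, -0.001, 0.001]
wrist_force: [0.5, -0.2, -0.2]
finger_gap: 0.0813
```

>>> send_rows(moves=[{"x": 0,"y": 0,"z": 0,"ax": 0,"ay": 0,"az": 0,"jaw": 90},{"x": 0,"y": 0,"z": -15,"ax": 0,"ay": 0,"az": 0,"jaw": 90},{"x": 0,"y": 0,"z": -30,"ax": 0,"ay": 0,"az": 0,"jaw": 90},{"x": 0,"y": 0,"z": -40,"ax": 0,"ay": 0,"az": 0,"jaw": 90},{"x": 0,"y": 0,"z": -30,"ax": 0,"ay": 0,"az": 0,"jaw": 90}])

```text
time: 19.0
eef_pos: [0.4434, 0.0186, 0.1388]
tool_rot: [-0.642, 0.767, 0.003, -0.002]
wrist_force: [0.0, -0.8, -0.4]
finger_gap: 0.0902
```

>>> send_rows(moves=[{"x": 0,"y": 25,"z": -40,"ax": 0,"ay": 0,"az": 0,"jaw": 90},{"x": 0,"y": 40,"z": -40,"ax": 0,"ay": 0,"az": 0,"jaw": 90},{"x": 0,"y": 35,"z": -25,"ax": 0,"ay": 0,"az": 0,"jaw": 90},{"x": 0,"y": 0,"z": 0,"ax": 0,"ay": 0,"az": 0,"jaw": 90}])

```text
time: 19.4
eef_pos: [0.3482, 0.0356, 0.2468]
tool_rot: [-0.642, 0.767, 0.0, 0.0]
wrist_force: [-0.4, 0.2, -0.5]
finger_gap: 0.09
```

```bash
python3 -c "
from h import *
go(.35,.033,.27,-100.1)
o=get_obs();np.save('o_w20.npy',o,allow_pickle=True)
im=cams.capture('wrist'); cv2.imwrite('pics/w20.png',im[:,:,::-1]);cv2.imwrite('pics/w20c.png',cv2.resize(im[0:160,225:325,::-1],None,fx=3.75,fy=3.75,interpolation=cv2.INTER_CUBIC))
im=cams.capture('side'); cv2.imwrite('pics/s20.png',im[:,:,::-1])
im=cams.capture('top'); cv2.imwrite('pics/t20.png',im[:,:,::-1])"
```

```text
t 19.4 pos [0.3482 0.0356 0.2468] yaw -100.13 gap 90.0 F [-0.4  0.2 -0.5] q6 1.68
 shift mm [  2.2  -2.2 -23.2] turn [-0.0001  0.0006 -0.0005]
```

View pics/w20c.png

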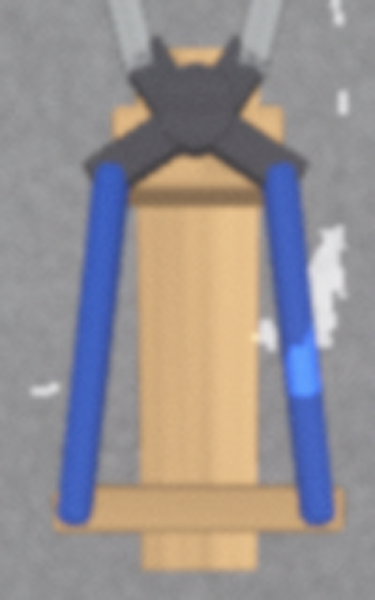

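View pics/s20.png

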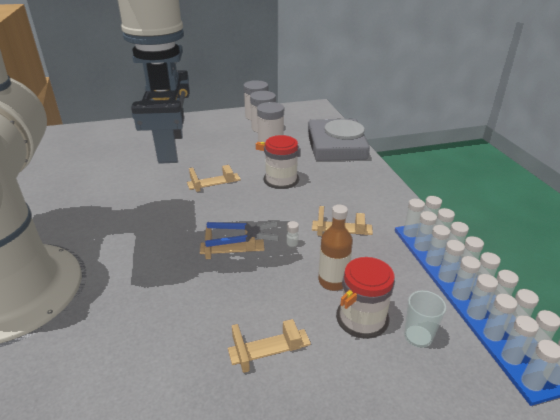

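View pics/t20.png

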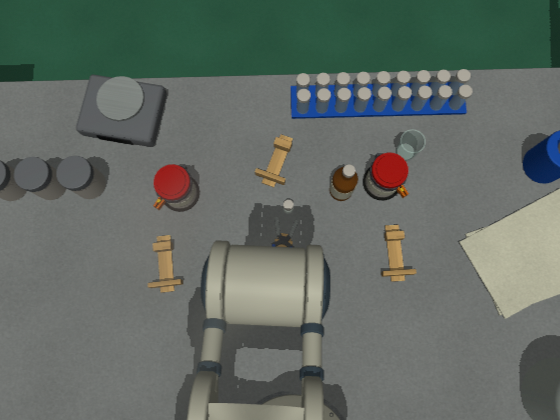

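```bash
python3 - <<'E'
from h import *
o=np.load('o_w20.npy',allow_pickle=True).item()
f=lambda u,v,z:ray('wrist',(225+u/3.75,v/3.75),z,o)
P=f(197,108,.048);A=f(76,512,.047);B=f(318,512,.047)
m=(A+B)/2; d=(P-m)[:2]
bar=(f(55,509,.034)+f(344,509,.034))/2
print(P,A,B,np.linalg.norm(A-B),np.linalg.norm(d),np.degrees(np.arctan2(d[1],d[0])),'bar',bar,'pivot-bar',np.linalg.norm((P-bar)[:2]))
o=np.load('o_w2.npy',allow_pickle=True).item()
P=f(186,133,.048);bar=(f(52,511,.034)+f(324,511,.034))/2; print('before pivot-bar',np.linalg.norm((P-bar)[:2]))
E
```

```text
[0.49543788 0.00947698 0.048     ] [0.40569484 0.05767038 0.047     ] [ 0.39458006 -0.00495256  0.047     ] 0.06360166154707853 0.09678415283592483 -10.045413098353427 bar [0.40012109 0.02566461 0.034     ] pivot-bar 0.09668158778405887
before pivot-bar 0.09729369170082862
```

The pliers are back within about 1 mm and 0.1° of where they first lay, and everything else is standing. Handing in.

```bash
python3 -c "
from rig import manip
print(manip.finish_job())"
```

```text
the job is handed in; nothing more can be done
None
```

The open clamp is latched and the pliers are back on their rest; I handed the job in at about 19.6 s of the 59 s allowed.

- **Clamp:** I squeezed the ears of the right-hand jar with the pliers until the handles measured 36.9 mm. After I opened the handles back to 55 mm and moved away, the wrist, top and side pictures all showed the ears still together, like those on the other jar. Only the plier jaws touched the ears. I judged the snap from the pictures, because the joint values cannot be read directly.
- **Pliers:** They lie flat on the rest nearest the base. The pivot is at (0.4954, 0.0095) m, against (0.4961, 0.0091) m at the start, and the yaw is -10.05° against -9.99°. The handles are fully open again.
- **Everything else:** The bottle, beaker and vial stand where they were, and wrist forces read between rows stayed within a few newtons. The gripper is open and clear of everything.
- **Slip:** The pliers tipped about 4° nose-down in the grip while being carried. They levelled on the bars as I set them down, and the later pictures show them flat.

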